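# Crib the wood slips on the drying carrier and lift it level

## Task

Finish loading the drying carrier so that air passes round every slip: lay one loose slip in the empty place of the lower layer, parallel to the one already there, then lay the other two across them, one on each side of the handle, each centred and straight just inside the brass corner pins. Then grip the carrier by its square handle post, lift it until its feet are about 10 cm above the bench, and finish while still holding it there, steady and level, with all four slips in place and the other things on the bench left alone.

Things in the scene. Friction and masses are not known exactly. Their poses are not given: they have to be found in the camera images.
- carrier: loose drying carrier, about 0.35 kg: 130 x 130 mm dark wooden board (top 16 mm up) on rubber feet, two pale bearer strips along its y at x = +-46 mm (tops 24 mm up), four brass corner pins 8 mm thick at x, y = +-59 mm (tops 47 mm up), and in the middle a dark square handle post 20 x 20 mm, top 85 mm up. Origin: centre under the feet, z up. A slip in place has 3 mm play to the pins, 30 mm to the post
- handle (a point): point on the axis of the carrier's handle post, 60 mm above its feet, where fingers can take it on two opposite flat sides (20 mm across); same axes as the carrier, the flats face x and y
- open_place (a point): where the centre of the missing lower slip belongs: carrier x = 0, y = -46 mm, 28 mm above the feet; the slip's length goes along the carrier's x, resting on both bearers. Axes as the carrier
- upper_place_1 (a point): where the centre of one upper slip belongs: carrier x = +46 mm, y = 0, 36 mm above the feet; its length goes along the carrier's y, resting on both lower slips. Axes as the carrier
- upper_place_2 (a point): the same for the other upper slip, at carrier x = -46 mm
- slip_a_mid (a point): straight orange-brown wood slip, 157 mm long, 12 mm wide, 8 mm thick, about 30 g, loose; lies on the bench at the robot's right. The point is its centre, 4 mm above its underside; y runs along its length, x across its width, z through its thickness.
- slip_b_mid (a point): straight orange-brown wood slip, 157 mm long, 12 mm wide, 8 mm thick, about 30 g, loose; lies on the bench at the robot's left, nearer the carrier than slip_c. The point is its centre, 4 mm above its underside; y runs along its length, x across its width, z through its thickness.
- slip_c_mid (a point): straight orange-brown wood slip, 157 mm long, 12 mm wide, 8 mm thick, about 30 g, loose; lies on the bench at the robot's left. The point is its centre, 4 mm above its underside; y runs along its length, x across its width, z through its thickness.
- slip_laid_mid (a point): straight orange-brown wood slip, 157 mm long, 12 mm wide, 8 mm thick, about 30 g, loose; already lies on the carrier's bearers at carrier y = +46 mm, along the carrier's x. The point is its centre, 4 mm above its underside; y runs along its length, x across its width, z through its thickness.
- slip_a: the same slip_a; origin at the centre of its underside
- slip_b: the same slip_b; origin at the centre of its underside
- slip_c: the same slip_c; origin at the centre of its underside
- lamp_shade (a point): centre of the open lower rim of the black desk-lamp shade, 250 mm across, fixed, 0.41 m above the bench at the back right; its arm runs off to the right. Keep the wrist clear of it: draw the arm in before swinging past
- jar: amber shellac jar with pale lid, 60 mm across, 84 mm high, behind the carrier, to be left alone; origin under its centre
- block: cork-brown sanding block, 42 x 85 x 28 mm, behind the carrier, to be left alone; origin under its centre
- plane: small wooden thumb plane, 22 x 66 x 26 mm, behind and right of the carrier, to be left alone; origin under its centre
- small_hammer: small hammer with pale wooden handle, 56 x 213 x 20 mm, lying at the back of the bench, to be left alone; origin under its centre

How it is judged:
By the outcome, as a careful person would: the job done as asked, in the order asked, and still so for the second after the job is handed in, while the arm keeps its last pose, push and grip.
It also fails if it takes over 70 s, if anything falls off the work surface, if the arm or the gripper's body presses on something with over 40 N, if the wrist force passes 120 N, or if a joint passes its speed limit or range.

## Robot

A 6-joint arm with a two-finger parallel gripper is mounted at the origin on a cart in front of the work surface, level with it; the furniture and walls round the work are solid. World frame = base frame: x ahead of the robot, y to its left, z up, the work surface at z = 0. Lengths are in m, angles in rad, forces in N, time in s.
With the tool pointing down it reaches from about 0.3 to 0.85 m from the base axis. Payload 4.2 kg.
Tool frame: the origin (TCP) lies at the very end of the fingers, on their centre line; the grasp point (between the pads) lies 19 mm behind it; y points along the fingers, x is the direction in which the jaws open and shut, and the axes are right-handed (so a half turn about y gives the same grasp; the last joint's range is limited). The gripper opens to 91 mm and grips with 3 to 60 N. Pads are 32 mm wide; open, the fingers measure 118 mm over their backs; the gripper's body (76 mm by 178 mm) begins 60 mm behind the grasp point.
Start: joints at [-1.224, 0.32, 1.565, -0, 1.257, -0.02], TCP at [0.206, -0.537, 0.214] pointing down, gripper open.
Joint ranges: [-3.11, 3.11], [-0.84, 2.01], [0.21, 2.61], [-1.34, 4.49], [0.05, 2.63], [-2.56, 2.56]. Speed limits (rad/s): [2.57, 2.57, 3.14, 3.14, 3.14, 3.14].

## Interface

Orientations are given as a unit quaternion [w, x, y, z].
In Python, from cell import env gives the robot as it stands. The module is installed in compiled form; this text tells all that it offers.
- The arm moves only by the shell command python3 -m handwheel 'ROWS' [OPENING]. ROWS is JSON, a list of rows, each a list of 2 entries, a list of its own where there are three numbers: the shift along the world's x, y, z in m, then the turn about the world's z in degrees. In form: [[[tx, ty, tz], yaw], ...]. A call has 1 to 5 rows; each row shifts and turns the pose as measured when the row begins; what a row does not reach is not made up. A row lasts 1/10 s, in which the tool goes at most 50 mm and 8.59 degrees, less where a joint would pass 70% of its speed; a pose out of reach is approached as far as the arm can. A call with a gripper value outside its range is refused whole. OPENING is the opening, from 0 (shut) to 1 (fully open), set as the call begins (- or left out, the last holds). The fingers move at their own pace and stop on an object; the grip force is fixed at half the most. Time passes only in rows, so rows that do not move let the fingers close. It gives the time, the measured TCP pose, the force and the opening at its end, in the units of the state.
- env.read_state(): the state, without advancing time (a new reading comes with each control period).
- env.grab_frame(name): name is "scene" or "top"; returns (picture, depth): 400x640x3 uint8, red, green, blue; 400x640 float32, m along the optical axis (not along the pixel's ray), 0 where there is no reading.
- env.camera_info(name): a dict with "fx", "fy", "cx", "cy" (pixels), "world_from_camera" (4x4, takes a point from camera to world coordinates). Camera axes: x right, y down, z forward; pixel columns grow to the right and rows downward; lengths in m; the calibration is good to about 2 mm. A picture is of the moment at which its call begins. camera_info takes no time and is no camera call.
- env.finish_job(): hands the job in, once; it reports no verdict.
The state is a dict: "clock": time; "qpos": joint angles; "joint_velocities": joint speeds; "tau": joint torques, N m; "position": TCP position; "orientation": TCP orientation; "wrist_force": force on the tool from outside, world axes, zero at the start; "torque": the same for the moment, N m; "width": finger opening in m.
Only numpy, scipy, OpenCV 4.12 (cv2) and the standard library are available. Lean on these libraries where they do the work, as an engineer would, in place of code of your own. Each camera call takes 0.05 s, during which the arm holds its last target.

## Working session

There is one attempt and no reset: what is moved stays moved. The work goes in short steps, Python scripts to look and compute and a shell command to move; the robot and the scene stay as the last step left them, time stands still between calls to the robot, and variables do not carry over. Pictures are saved under pics/ and viewed, and the job is handed in when it is done.

```bash
mkdir -p pics; python3 - <<'E'
from cell import env
import cv2,numpy as np
print(env.read_state())
for n in("scene","top"):
    p,d=env.grab_frame(n); cv2.imwrite(f"pics/{n}0.png",p[:,:,::-1]); np.save(f"pics/{n}0.npy",d)
    print(n,env.camera_info(n))
E
```

```text
{'clock': 0.0, 'qpos': array([-1.22402418e+00,  3.20265523e-01,  1.56568409e+00, -2.66991986e-05,
        1.25737551e+00, -1.99935276e-02]), 'joint_velocities': array([-3.52650621e-04,  5.62523244e-04,  3.09897007e-05, -1.14656679e-03,
        1.61960950e-04, -3.27848189e-04]), 'tau': array([ 1.94554057e-03, -4.12463844e+01, -2.31974280e+01,  7.29132886e-02,
        4.56287793e-02, -1.67424628e-04]), 'position': array([ 0.20601823, -0.53628368,  0.21313346]), 'orientation': array([ 0.58314561, -0.58244641,  0.40093833, -0.39993227]), 'wrist_force': array([ 0.62807196, -0.44384691,  0.19371939]), 'torque': array([-0.00987223,  0.0013228 , -0.02643741]), 'width': 0.09090802851936094}
scene {'fx': 426.22368908891366, 'fy': 426.22368908891366, 'cx': 328.7936182764371, 'cy': 198.8677721378504, 'world_from_camera': array([[-0.86602527, -0.24372421,  0.43657615,  0.10406913],
       [-0.49999268,  0.42693413, -0.75348163,  0.87900231],
       [-0.00274754, -0.87081902, -0.49159606,  0.81682035],
       [ 0.        ,  0.        ,  0.        ,  1.        ]])}
top {'fx': 512.9037204368583, 'fy': 512.9037204368583, 'cx': 309.74791917939393, 'cy': 195.56333921330616, 'world_from_camera': array([[-0.02927016, -0.99652788,  0.07794516,  0.46971489],
       [-0.99949524,  0.02821538, -0.01459971,  0.05669879],
       [ 0.01234977, -0.07833315, -0.99685074,  1.87442161],
       [ 0.        ,  0.        ,  0.        ,  1.        ]])}
```

View pics/scene0.png

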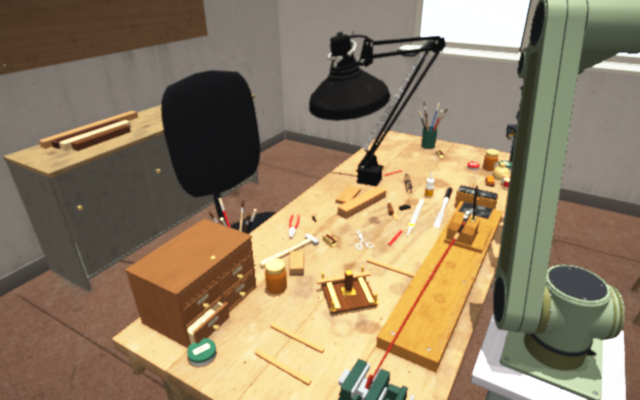

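View pics/top0.png

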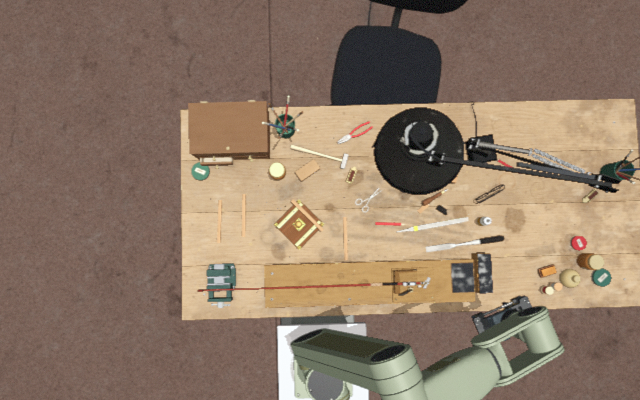

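```bash
python3 - <<'E'
import cv2
t=cv2.imread("pics/top0.png"); s=cv2.imread("pics/scene0.png")
cv2.imwrite("pics/t_crop.png",cv2.resize(t[180:270,200:360],None,fx=5,fy=5,interpolation=cv2.INTER_CUBIC))
cv2.imwrite("pics/s_crop.png",cv2.resize(s[255:385,240:420],None,fx=4.4,fy=4.4,interpolation=cv2.INTER_CUBIC))
E
```

```text
(no output)
```

View pics/t_crop.png

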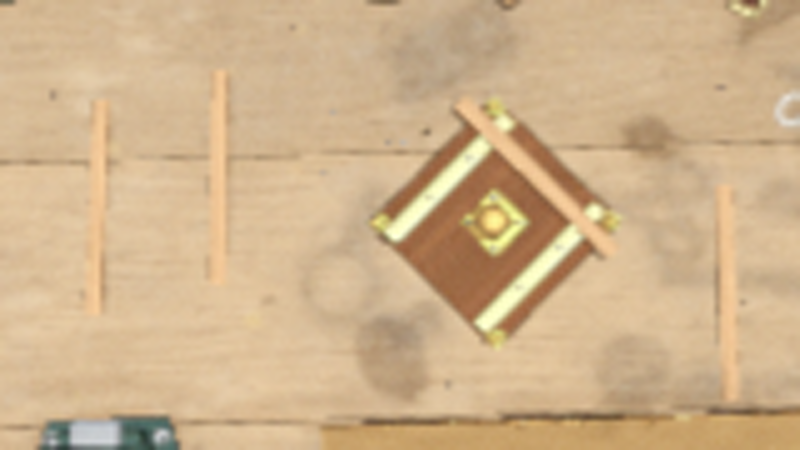

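View pics/s_crop.png

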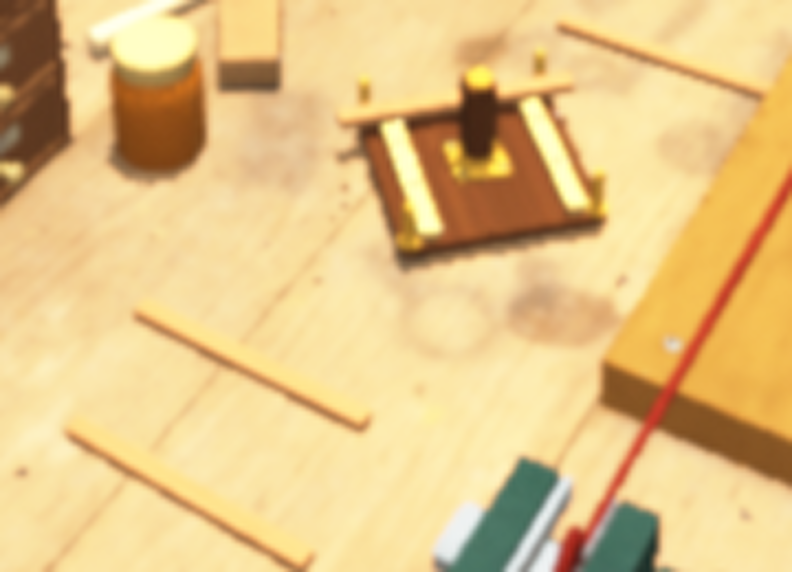

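```bash
cat > h.py <<'E'
import numpy as np
from cell import env
CI={n:env.camera_info(n) for n in("scene","top")}
def proj(n,P):
    c=CI[n];T=np.linalg.inv(c["world_from_camera"]);p=T[:3,:3]@np.array(P).T+T[:3,3:4]
    return np.stack([c["fx"]*p[0]/p[2]+c["cx"],c["fy"]*p[1]/p[2]+c["cy"]],1)
def onz(n,uv,z):
    c=CI[n];T=c["world_from_camera"];uv=np.atleast_2d(uv)
    r=np.stack([(uv[:,0]-c["cx"])/c["fx"],(uv[:,1]-c["cy"])/c["fy"],np.ones(len(uv))],1)@T[:3,:3].T
    s=(z-T[2,3])/r[:,2];return T[:3,3]+s[:,None]*r
def crop(uv,k,o):return (np.array(uv,float)+.5)/k-.5+np.array(o)
E
python3 - <<'E'
from h import *
np.set_printoptions(precision=4,suppress=True)
t=lambda u:crop(u,5,(200,180)); s=lambda u:crop(u,4.4,(240,255))
pt=onz("top",t([(496,106),(381,222),(496,336),(612,220)]),.047)
ps=onz("scene",s([(364,82),(540,54),(598,178),(408,205)]),.047)
print(pt,pt.mean(0));print(ps,ps.mean(0))
print(onz("top",t([(493,220)]),.085),onz("scene",s([(480,76)]),.085))
for nm,a,b,z in [("C",(100,100),(94,313),.008),("B",(221,70),(217,282),.008),("A",(725,185),(731,400),.008),("L",(463,102),(609,250),.032)]:
    p=onz("top",t([a,b]),z);d=p[1]-p[0];print(nm,p.mean(0),np.linalg.norm(d),np.degrees(np.arctan2(d[1],d[0])))
for nm,a,b,z in [("C",(72,428),(308,558),.008),("B",(140,308),(365,422),.008),("L",(342,116),(570,82),.032)]:
    p=onz("scene",s([a,b]),z);d=p[1]-p[0];print(nm,p.mean(0),np.linalg.norm(d),np.degrees(np.arctan2(d[1],d[0])))
E
```

```text
[[ 0.595   0.0696  0.047 ]
 [ 0.5146  0.1536  0.047 ]
 [ 0.4316  0.0741  0.047 ]
 [ 0.5113 -0.0107  0.047 ]] [0.5131 0.0716 0.047 ]
[[ 0.5911  0.0758  0.047 ]
 [ 0.5062 -0.0054  0.047 ]
 [ 0.4246  0.0829  0.047 ]
 [ 0.5115  0.1592  0.047 ]] [0.5084 0.0781 0.047 ]
[[0.5128 0.0736 0.085 ]] [[0.5087 0.0755 0.085 ]]
C [0.533  0.3612 0.008 ] 0.15446460918093813 177.5032601784467
B [0.5526 0.2724 0.008 ] 0.15410609723366453 177.8230652114415
A [ 0.4575 -0.0947  0.008 ] 0.15559389417727285 179.61773376053196
L [0.5449 0.0424 0.032 ] 0.14938496915912036 -137.04353066455337
C [0.5278 0.3636 0.008 ] 0.1529866715538023 178.05185591910882
B [0.5471 0.2763 0.008 ] 0.1545072481095679 177.8092319463417
L [0.54   0.0448 0.032 ] 0.15108890348418189 -137.3686899243971
```

```bash
python3 - <<'E'
from h import *
from scipy.spatial.transform import Rotation as R
np.set_printoptions(precision=3,suppress=True)
s=env.read_state();q=s["orientation"];M=R.from_quat(np.r_[q[1:],q[0]]).as_matrix();print(M, np.degrees(np.arctan2(M[1,0],M[0,0])))
print("lamp",onz("top",[(420,150)],.43))
d=np.load("pics/top0.npy")
# heights of some px
for u,v in [(420,150),(405,283),(330,275),(222,284),(346,237),(300,224),(320,290)]:
    c=CI["top"];z=d[v,u];p=c["world_from_camera"]@[(u-c["cx"])/c["fx"]*z,(v-c["cy"])/c["fy"]*z,z,1];print(u,v,p[:3])
E
```

```text
[[ 0.359 -0.001  0.933]
 [-0.933  0.001  0.359]
 [-0.002 -1.     0.   ]] -68.98324271803288
lamp [[ 0.704 -0.283  0.43 ]]
420 150 [ 0.681 -0.249  0.572]
405 283 [ 0.301 -0.281  0.132]
330 275 [ 0.329 -0.033  0.048]
222 284 [0.313 0.341 0.09 ]
346 237 [ 0.461 -0.098  0.009]
300 224 [0.511 0.067 0.083]
320 290 [0.277 0.003 0.037]
```

```bash
python3 -m handwheel '[[[-0.02,0.045,0],-6],[[-0.015,0.045,0],-6],[[0,0.048,0],-6],[[0.03,0.04,0],-3],[[0.035,0.035,0],0]]' 0.5; python3 -m handwheel '[[[0.035,0.035,0],0],[[0.035,0.035,0],0],[[0.035,0.035,0],0],[[0.035,0.035,0],0],[[0.035,0.035,0],0]]'
```

```text
clock: 0.6
position: [0.2321, -0.3197, 0.2087]
orientation: [0.494, -0.493, 0.508, -0.504]
wrist_force: [1.0, -1.7, 0.1]
width: 0.0539
clock: 1.1
position: [0.3103, -0.2518, 0.2312]
orientation: [-0.369, 0.655, -0.464, 0.469]
wrist_force: [2.3, 4.1, 0.2]
width: 0.0056
```

```bash
cat >> h.py <<'E'
from scipy.spatial.transform import Rotation as R
np.set_printoptions(precision=4,suppress=True)
def st():
    s=env.read_state();q=s["orientation"];M=R.from_quat(np.r_[q[1:],q[0]]).as_matrix()
    print("t",s["clock"],"q",s["qpos"],"pos",s["position"],"jawyaw",round(np.degrees(np.arctan2(M[1,0],M[0,0])),2),"down",M[:,1],"F",s["wrist_force"],"w",s["width"]);return s
E
python3 - <<'E'
from h import *
import cv2
s=st();print(s["joint_velocities"])
p,_=env.grab_frame("scene");cv2.imwrite("pics/s1.png",p[:,:,::-1])
E
```

```text
t 1.1 q [-0.3918  0.0913  1.8918 -0.3972  1.3174  1.2187] pos [ 0.3103 -0.2518  0.2312] jawyaw -82.29 down [-0.2613 -0.2973 -0.9183] F [2.2611 4.0831 0.2078] w 0.00558086682888519
[ 1.1192  0.303  -0.2822  0.1541  0.4709  1.0448]
```

View pics/s1.png

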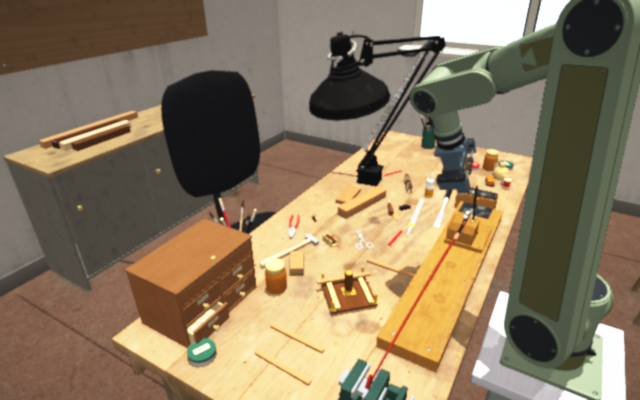

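```bash
python3 -m handwheel '[[[0,0,0],0],[[0,0,0],0],[[0,0,0],0]]' 0.4;python3 -c "
from h import *
st()"
```

```text
clock: 1.45
position: [0.3164, -0.2385, 0.2262]
orientation: [-0.379, 0.647, -0.469, 0.466]
wrist_force: [-0.1, -0.4, -0.4]
width: 0.0361
t 1.45 q [-0.3782  0.0957  1.8912 -0.366   1.3174  1.2208] pos [ 0.3164 -0.2385  0.2262] jawyaw -82.52 down [-0.2544 -0.2717 -0.9282] F [-0.1291 -0.3812 -0.3801] w 0.03612470565055605
```

```bash
python3 - <<'E'
from h import *
import cv2
for n in("top","scene"):
    d=np.load(f"pics/{n}0.npy");c=CI[n];v,u=np.mgrid[:400,:640];T=c["world_from_camera"]
    P=np.stack([(u-c["cx"])/c["fx"]*d,(v-c["cy"])/c["fy"]*d,d],-1)@T[:3,:3].T+T[:3,3]
    m=(d>0)&(P[...,0]>.2)&(P[...,0]<.55)&(P[...,1]>-.6)&(P[...,1]<.5)&(P[...,2]>.06)
    if n=="scene": m&=(u<520)
    g={}
    for p in P[m]:
        k=(round(p[0]/.03)*.03,round(p[1]/.03)*.03);g[k]=max(g.get(k,0),p[2])
    print(n);[print(tuple(np.round(k,2)),round(float(z),3),end="; ") for k,z in sorted(g.items())]
p,_=env.grab_frame("scene");cv2.imwrite("pics/s2.png",cv2.resize(p[100:260,360:560],None,fx=4,fy=3.75)[:,:,::-1])
p,_=env.grab_frame("top");cv2.imwrite("pics/t2.png",cv2.resize(p[200:350,290:490],None,fx=4,fy=4)[:,:,::-1])
E
```

```text
top
(np.float64(0.21), np.float64(-0.57)) 0.583; (np.float64(0.21), np.float64(-0.54)) 0.592; (np.float64(0.21), np.float64(-0.51)) 0.59; (np.float64(0.21), np.float64(-0.48)) 0.572; (np.float64(0.21), np.float64(-0.45)) 0.623; (np.float64(0.21), np.float64(-0.42)) 0.632; (np.float64(0.21), np.float64(-0.39)) 0.639; (np.float64(0.21), np.float64(-0.36)) 0.635; (np.float64(0.21), np.float64(-0.18)) 0.739; (np.float64(0.21), np.float64(-0.15)) 0.761; (np.float64(0.21), np.float64(-0.12)) 0.759; (np.float64(0.24), np.float64(-0.6)) 0.34; (np.float64(0.24), np.float64(-0.57)) 0.578; (np.float64(0.24), np.float64(-0.54)) 0.592; (np.float64(0.24), np.float64(-0.51)) 0.604; (np.float64(0.24), np.float64(-0.48)) 0.612; (np.float64(0.24), np.float64(-0.45)) 0.62; (np.float64(0.24), np.float64(-0.42)) 0.624; (np.float64(0.24), np.float64(-0.39)) 0.062; (np.float64(0.24), np.float64(-0.36)) 0.065; (np.float64(0.24), np.float64(-0.33)) 0.064; (np.float64(0.24), np.float64(-0.3)) 0.061; (np.float64(0.24), np.float64(-0.27)) 0.062; (np.float64(0.24), np.float64(0.33)) 0.074; (np.float64(0.24), np.
[... 5818 characters left out ...]
p.float64(0.36), np.float64(-0.6)) 0.081; (np.float64(0.36), np.float64(-0.57)) 0.08; (np.float64(0.36), np.float64(-0.54)) 0.08; (np.float64(0.36), np.float64(0.33)) 0.09; (np.float64(0.36), np.float64(0.36)) 0.089; (np.float64(0.36), np.float64(0.39)) 0.09; (np.float64(0.39), np.float64(-0.6)) 0.08; (np.float64(0.39), np.float64(-0.57)) 0.08; (np.float64(0.39), np.float64(-0.54)) 0.078; (np.float64(0.39), np.float64(0.33)) 0.069; (np.float64(0.39), np.float64(0.36)) 0.069; (np.float64(0.48), np.float64(-0.6)) 0.073; (np.float64(0.51), np.float64(-0.6)) 0.102; (np.float64(0.51), np.float64(-0.57)) 0.075; (np.float64(0.51), np.float64(0.06)) 0.087; (np.float64(0.51), np.float64(0.09)) 0.087;
```

View pics/s2.png

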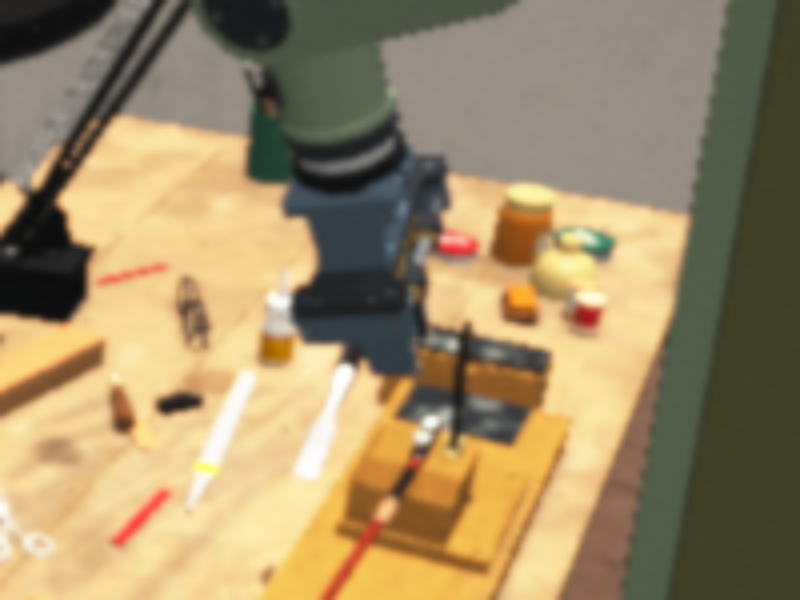

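View pics/t2.png

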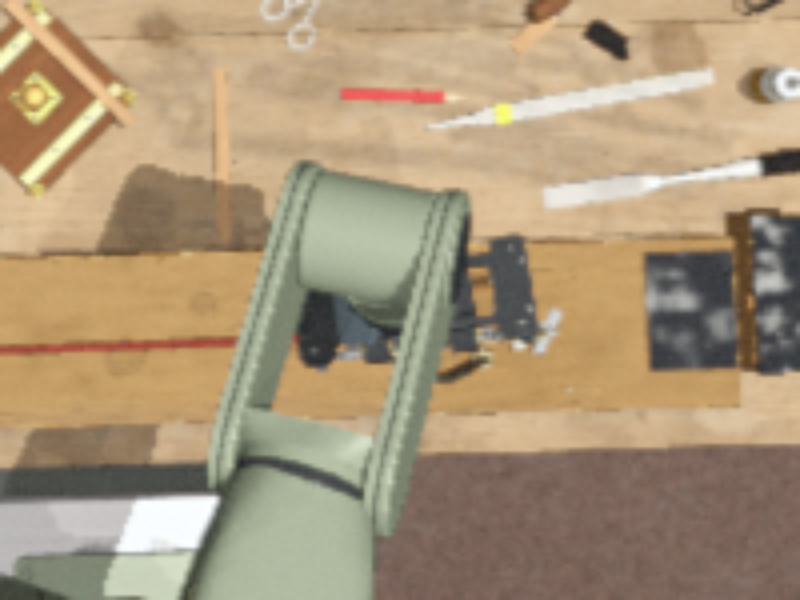

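```bash
python3 -m handwheel '[[[0.02,0.0,0.01],0],[[0.02,0.0,0.02],0],[[0.02,0.02,0.03],0],[[0,0,0],0]]';python3 -c "
from h import *
st()"
```

```text
clock: 1.95
position: [0.3737, -0.2192, 0.2877]
orientation: [-0.378, 0.645, -0.473, 0.466]
wrist_force: [-0.8, -0.8, -0.4]
width: 0.0365
t 1.95 q [-0.2982  0.1362  1.684  -0.3386  1.5052  1.2404] pos [ 0.3737 -0.2192  0.2877] jawyaw -82.97 down [-0.2587 -0.2672 -0.9283] F [-0.7827 -0.8388 -0.399 ] w 0.03646322053358487
```

```bash
python3 -m handwheel '[[[0.02,0.02,-0.01],-3],[[0.02,0.03,-0.03],-4],[[0.01,0.02,-0.045],0],[[0,0,-0.05],0],[[0,0,-0.05],0]]' 0;python3 -c "
from h import *
st()
p=onz('top',crop([(320,425),(800,410)],5,(200,180)),.045);print(p)"
```

```text
clock: 2.45
position: [0.4256, -0.1504, 0.1037]
orientation: [-0.349, 0.608, -0.511, 0.497]
wrist_force: [0.9, -0.6, -0.0]
width: 0.0011
t 2.45 q [-0.1598  0.3624  1.8726 -0.3032  1.1693  1.618 ] pos [ 0.4256 -0.1504  0.1037] jawyaw -90.92 down [-0.2746 -0.2341 -0.9326] F [ 0.9217 -0.5662 -0.0088] w 0.0010742620126274764
[[ 0.3726  0.2002  0.045 ]
 [ 0.3729 -0.14    0.045 ]]
```

```bash
python3 -m handwheel '[[[0,0,-0.04],0],[[0,0,-0.037],0],[[-0.03,0,0],0],[[-0.01,0,0],0],[[-0.01,0,0],0]]';python3 -c "
from h import *
st()"
```

```text
clock: 2.95
position: [0.3859, -0.1519, 0.0167]
orientation: [-0.359, 0.6, -0.507, 0.504]
wrist_force: [21.5, 9.5, 7.5]
width: 0.0004
t 2.95 q [-0.1832  0.4224  2.0696 -0.3541  0.892   1.6973] pos [ 0.3859 -0.1519  0.0167] jawyaw -91.28 down [-0.2474 -0.2287 -0.9415] F [21.4917  9.514   7.5237] w 0.00044673943474668806
```

```bash
python3 -m handwheel '[[[-0.01,0,0.002],0],[[-0.01,0,0.002],0],[[-0.01,0,0.001],0],[[-0.01,0,0],0],[[-0.01,0,0],0]]';python3 -c "
from h import *
st()"
```

```text
clock: 3.45
position: [0.3867, -0.1529, 0.0229]
orientation: [-0.394, 0.568, -0.483, 0.537]
wrist_force: [17.5, 3.8, -11.9]
width: 0.0005
t 3.45 q [-0.2071  0.3536  2.1418 -0.3609  0.7594  1.6992] pos [ 0.3867 -0.1529  0.0229] jawyaw -92.58 down [-0.1259 -0.222  -0.9669] F [ 17.4602   3.805  -11.9407] w 0.0005447789459414288
```

Works well: about 1.4° of levelling per row at under 25 N. Continue.

```bash
python3 -m handwheel '[[[-0.01,0,0],0.5],[[-0.01,0,0],0.5],[[-0.01,0,0],0.5],[[-0.01,0,0],0.5]]';python3 -c "
from h import *
st()"
```

```text
clock: 3.85
position: [0.3872, -0.1535, 0.0268]
orientation: [-0.43, 0.55, -0.453, 0.554]
wrist_force: [18.0, 3.7, -12.9]
width: 0.0005
t 3.85 q [-0.2284  0.3016  2.2074 -0.3764  0.6366  1.6734] pos [ 0.3872 -0.1535  0.0268] jawyaw -91.42 down [-0.0208 -0.2195 -0.9754] F [ 18.03     3.653  -12.9115] w 0.0005338523031713936
```

```bash
python3 - <<'E'
from h import *
import cv2
for n in("top","scene"):
    d=np.load(f"pics/{n}0.npy");c=CI[n];v,u=np.mgrid[:400,:640];T=c["world_from_camera"]
    P=np.stack([(u-c["cx"])/c["fx"]*d,(v-c["cy"])/c["fy"]*d,d],-1)@T[:3,:3].T+T[:3,3]
    for lo,hi in((.085,.115),(.115,.13)):
        m=(d>0)&(P[...,0]>.24)&(P[...,0]<.4)&(P[...,1]>-.4)&(P[...,1]<-.18)&(P[...,2]>lo)&(P[...,2]<hi)
        print(n,lo,np.round(P[m][np.argsort(-P[m][:,1])][:25:2],3).tolist())
p=cv2.imread("pics/top0.png");cv2.imwrite("pics/t_jig.png",cv2.resize(p[240:320,360:460],None,fx=7,fy=7,interpolation=cv2.INTER_CUBIC))
E
```

```text
top 0.085 [[0.302, -0.183, 0.109], [0.302, -0.199, 0.115], [0.299, -0.206, 0.115], [0.301, -0.227, 0.112], [0.301, -0.231, 0.111], [0.301, -0.241, 0.113], [0.304, -0.245, 0.11], [0.313, -0.251, 0.094], [0.269, -0.252, 0.101], [0.276, -0.252, 0.101], [0.34, -0.252, 0.096], [0.282, -0.252, 0.1], [0.279, -0.252, 0.098]]
top 0.115 [[0.301, -0.18, 0.127], [0.3, -0.185, 0.12], [0.304, -0.187, 0.128], [0.3, -0.188, 0.118], [0.296, -0.191, 0.12], [0.299, -0.195, 0.119], [0.302, -0.196, 0.115], [0.303, -0.201, 0.126], [0.296, -0.202, 0.116], [0.302, -0.206, 0.116], [0.302, -0.209, 0.116], [0.302, -0.212, 0.118], [0.302, -0.216, 0.117]]
scene 0.085 [[0.295, -0.223, 0.114], [0.338, -0.247, 0.09], [0.293, -0.25, 0.092], [0.324, -0.25, 0.099], [0.329, -0.25, 0.09], [0.264, -0.251, 0.094], [0.293, -0.252, 0.087], [0.323, -0.252, 0.088], [0.339, -0.252, 0.09], [0.33, -0.252, 0.093], [0.342, -0.253, 0.085], [0.336, -0.253, 0.091], [0.274, -0.253, 0.1]]
scene 0.115 [[0.299, -0.18, 0.124], [0.302, -0.182, 0.122], [0.297, -0.184, 0.122], [0.302, -0.191, 0.12], [0.297, -0.194, 0.123], [0.3, -0.194, 0.122], [0.294, -0.197, 0.116], [0.296, -0.2, 0.12], [0.302, -0.204, 0.119], [0.298, -0.208, 0.122], [0.295, -0.209, 0.119], [0.299, -0.214, 0.122], [0.303, -0.219, 0.117]]
```

View pics/t_jig.png

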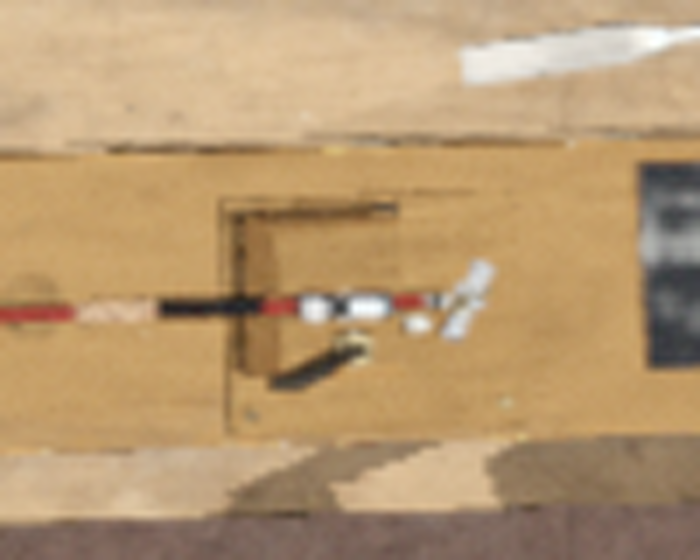

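```bash
python3 -m handwheel '[[[0.01,0,0.01],0],[[0,-0.005,0.045],0.5],[[-0.025,-0.02,0.02],0.5],[[-0.025,-0.02,0],0],[[-0.01,-0.02,0],0]]';python3 -c "
from h import *
st()"
```

```text
clock: 4.35
position: [0.3349, -0.221, 0.1055]
orientation: [-0.437, 0.553, -0.446, 0.552]
wrist_force: [-0.2, 0.6, -0.1]
width: 0.0003
t 4.35 q [-0.4405  0.1233  2.1703 -0.2936  0.7836  1.3398] pos [ 0.3349 -0.221   0.1055] jawyaw -90.37 down [-0.0108 -0.2207 -0.9753] F [-0.224   0.6222 -0.1373] w 0.00030202387579572436
```

```bash
python3 -m handwheel '[[[0,-0.005,-0.01],0],[[0,-0.01,-0.005],0],[[0,-0.01,0],0],[[0,-0.01,0],0],[[0,-0.01,0],0]]';python3 -c "
from h import *
st()"
```

```text
clock: 4.85
position: [0.3301, -0.2474, 0.09]
orientation: [-0.441, 0.53, -0.467, 0.553]
wrist_force: [7.6, 61.9, 42.0]
width: 0.0002
t 4.85 q [-0.5467  0.1621  2.1625 -0.227   0.7445  1.236 ] pos [ 0.3301 -0.2474  0.09  ] jawyaw -92.89 down [-0.0072 -0.1741 -0.9847] F [ 7.5838 61.9464 41.9844] w 0.00023646865906372518
```

```bash
python3 -m handwheel '[[[0.001,0.002,0.003],0],[[0,-0.005,0.001],0.5],[[0,-0.005,0.001],0],[[0,-0.005,0.001],0.5]]';python3 -c "
from h import *
st()"
```

```text
clock: 5.25
position: [0.3312, -0.2481, 0.0946]
orientation: [-0.451, 0.524, -0.473, 0.547]
wrist_force: [8.0, 29.7, 9.9]
width: 0.0007
t 5.25 q [-0.5695  0.1594  2.1452 -0.1806  0.7672  1.1723] pos [ 0.3312 -0.2481  0.0946] jawyaw -92.61 down [-0.0022 -0.1467 -0.9892] F [ 8.0305 29.6541  9.94  ] w 0.0006620737021419057
```

```bash
python3 -m handwheel '[[[0.001,-0.006,0.001],0.5],[[0.0,-0.006,0.001],0.5],[[0,-0.006,0.0],0.5],[[0,-0.006,0],0.5],[[0,-0.006,0],0.5]]';python3 -c "
from h import *
st()"
```

```text
clock: 5.75
position: [0.3312, -0.2479, 0.095]
orientation: [-0.473, 0.509, -0.488, 0.529]
wrist_force: [5.2, 29.3, 18.1]
width: 0.0004
t 5.75 q [-0.621   0.1713  2.1189 -0.0841  0.8066  1.0422] pos [ 0.3312 -0.2479  0.095 ] jawyaw -92.05 down [ 0.0025 -0.0764 -0.9971] F [ 5.222  29.2903 18.0997] w 0.0004312868323165398
```

```bash
python3 -m handwheel '[[[0.0,-0.006,0.0],0.5],[[0.0,-0.006,0.0],0.5],[[0,-0.006,0.0],0.5],[[0,-0.006,0],0.5],[[0,-0.005,0],0.5]]';python3 -c "
from h import *
st()"
```

```text
clock: 6.25
position: [0.3311, -0.2475, 0.0956]
orientation: [-0.495, 0.495, -0.502, 0.508]
wrist_force: [4.1, 19.7, 11.6]
width: 0.0005
t 6.25 q [-0.6689  0.1871  2.0921 -0.0014  0.8538  0.924 ] pos [ 0.3311 -0.2475  0.0956] jawyaw -91.22 down [ 0.006  -0.0061 -1.    ] F [ 4.0773 19.7238 11.5928] w 0.0004852765462015338
```

```bash
python3 -m handwheel '[[[0.0,0.02,0.0],0],[[0.02,0.03,0.02],0],[[0.03,0.03,0.02],0],[[0.03,0.03,0.02],0],[[0.02,0.02,0.02],0]]' 0.4;python3 -c "
from h import *
import cv2
st()
for n in('scene','top'):
    p,_=env.grab_frame(n);cv2.imwrite(f'pics/{n}3.png',p[:,:,::-1])"
```

```text
clock: 6.75
position: [0.43, -0.1177, 0.1756]
orientation: [-0.491, 0.494, -0.506, 0.508]
wrist_force: [-0.1, -0.4, -0.6]
width: 0.0355
t 6.75 q [-0.2893  0.1478  1.9017 -0.0056  1.0919  1.312 ] pos [ 0.43   -0.1177  0.1756] jawyaw -91.6 down [-0.0012 -0.0048 -1.    ] F [-0.0621 -0.3731 -0.6367] w 0.03547714140767837
```

View pics/scene3.png

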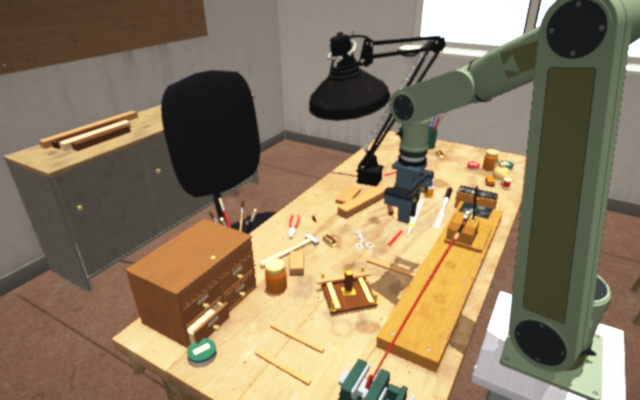

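View pics/top3.png

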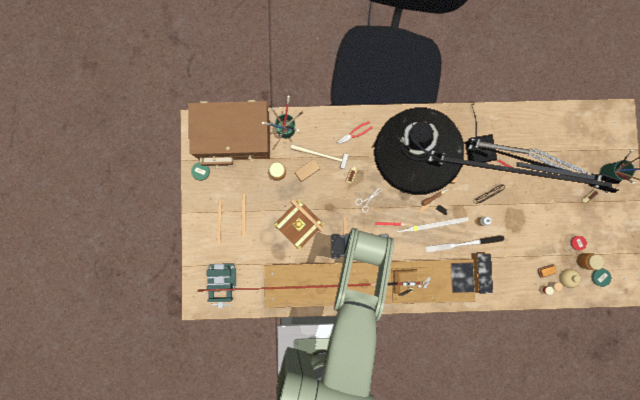

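```bash
python3 -m handwheel '[[[0.015,0.015,-0.04],0.6],[[0.01,0.01,-0.045],0.6],[[0,0,-0.045],0],[[0,0,-0.02],0],[[0,0,0],0]]';python3 -c "
from h import *
import cv2
st()
p,_=env.grab_frame('scene');cv2.imwrite('pics/s4.png',cv2.resize(p[220:320,310:450],None,fx=5.6,fy=5.6,interpolation=cv2.INTER_CUBIC)[:,:,::-1])"
```

```text
clock: 7.35
position: [0.4583, -0.0981, 0.0224]
orientation: [-0.499, 0.5, -0.495, 0.506]
wrist_force: [-0.3, 0.2, -0.5]
width: 0.0364
t 7.35 q [-0.229   0.3697  2.0675 -0.0142  0.6926  1.3538] pos [ 0.4583 -0.0981  0.0224] jawyaw -90.07 down [ 0.0095 -0.0115 -0.9999] F [-0.3267  0.1719 -0.5139] w 0.03636017909752886
```

View pics/s4.png

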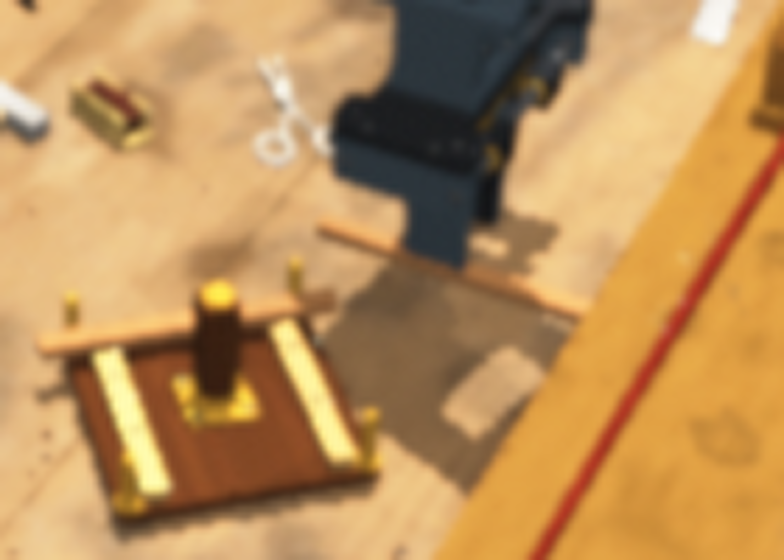

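```bash
python3 -m handwheel '[[[0,0.003,-0.01],-0.3],[[0,0,-0.009],0],[[0,0,0],0]]';python3 -m handwheel '[[[0,0,0],0],[[0,0,0],0],[[0,0,0],0]]' 0.05;python3 -c "
from h import *
st()"
```

```text
clock: 7.7
position: [0.4606, -0.0973, 0.0056]
orientation: [-0.498, 0.497, -0.495, 0.51]
wrist_force: [-0.5, -0.7, -0.6]
width: 0.0368
clock: 8.0
position: [0.4618, -0.0977, 0.0071]
orientation: [-0.499, 0.496, -0.494, 0.511]
wrist_force: [1.0, -0.5, 0.2]
width: 0.0153
t 8.0 q [-0.2259  0.3943  2.0835 -0.0163  0.6413  1.3664] pos [ 0.4618 -0.0977  0.0071] jawyaw -90.5 down [ 0.0198 -0.0146 -0.9997] F [ 1.0052 -0.5033  0.2007] w 0.015338977119017615
```

```bash
python3 -m handwheel '[[[0,0.0,-0.005],0],[[0,0,-0.001],0]]' 0.15;python3 -c "
from h import *
st()"
```

```text
clock: 8.2
position: [0.4625, -0.0977, 0.0016]
orientation: [-0.5, 0.496, -0.493, 0.511]
wrist_force: [-0.0, 0.9, -0.2]
width: 0.0137
t 8.2 q [-0.2257  0.4036  2.089  -0.0167  0.6244  1.3669] pos [ 0.4625 -0.0977  0.0016] jawyaw -90.49 down [ 0.0218 -0.015  -0.9996] F [-0.0144  0.9348 -0.1982] w 0.01366769288675774
```

```bash
python3 -m handwheel '[[[0,0,-0.0005],0],[[0,0,-0.0005],0]]' 0;python3 -c "
from h import *
st()"
```

```text
clock: 8.4
position: [0.4626, -0.0977, 0.0013]
orientation: [-0.5, 0.496, -0.493, 0.511]
wrist_force: [-3.0, 0.7, 8.5]
width: 0.0119
t 8.4 q [-0.2255  0.4041  2.0891 -0.0168  0.6238  1.367 ] pos [ 0.4626 -0.0977  0.0013] jawyaw -90.48 down [ 0.0219 -0.0151 -0.9996] F [-2.9857  0.6847  8.543 ] w 0.011941700741908257
```

```bash
python3 -m handwheel '[[[0,0,0.015],0],[[0,0,0.03],0],[[0,0.01,0.04],5],[[0,0.03,0.03],6],[[0.002,0.035,0.005],6]]';python3 -m handwheel '[[[0.003,0.035,0],6],[[0.004,0.035,0],6],[[0.004,0.03,0],6],[[0.004,0.02,0],5],[[0.0,0.01,0],3]]';python3 -c "
from h import *
import cv2
st()
for n in('scene','top'):
    p,_=env.grab_frame(n);cv2.imwrite(f'pics/{n}5.png',p[:,:,::-1])
    y,x=(230,270) if n=='scene' else (180,250)
    cv2.imwrite(f'pics/{n}5c.png',cv2.resize(p[y:y+110,x:x+150],None,fx=5.3,fy=5.3,interpolation=cv2.INTER_CUBIC)[:,:,::-1])
st()"
```

```text
clock: 8.9
position: [0.4629, -0.023, 0.1238]
orientation: [0.569, -0.566, 0.414, -0.43]
wrist_force: [0.4, 0.7, -0.1]
width: 0.0115
clock: 9.4
position: [0.4788, 0.1145, 0.1262]
orientation: [0.656, -0.646, 0.267, -0.285]
wrist_force: [-0.6, -0.5, 0.7]
width: 0.0118
t 9.4 q [ 0.2136  0.2541  1.9019 -0.004   0.9566  1.0171] pos [0.4788 0.1145 0.1262] jawyaw -45.92 down [ 0.029   0.0029 -0.9996] F [-0.5903 -0.4733  0.7485] w 0.011773287488495019
t 9.5 q [ 0.2127  0.2539  1.9027 -0.0041  0.9568  1.0189] pos [0.4784 0.1139 0.126 ] jawyaw -46.07 down [ 0.0282  0.0026 -0.9996] F [ 0.5189  0.1595 -0.123 ] w 0.011722690317934069
```

View pics/scene5c.png

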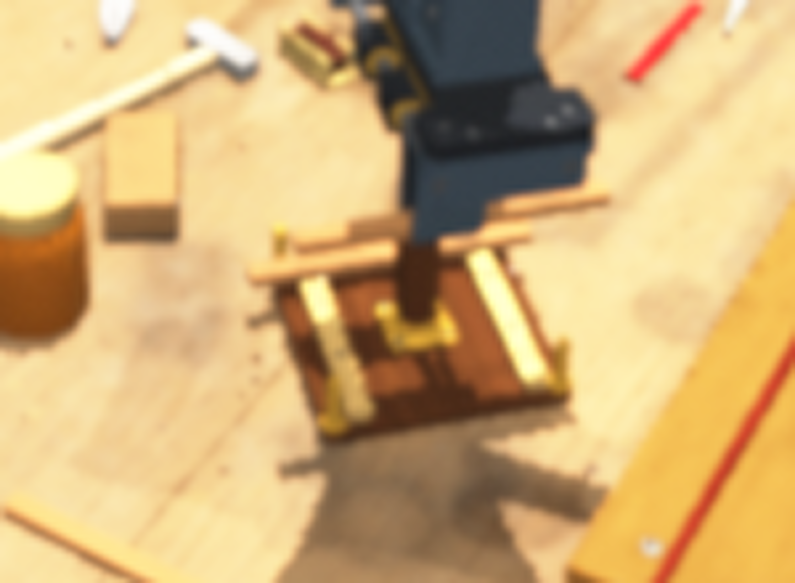

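View pics/top5c.png

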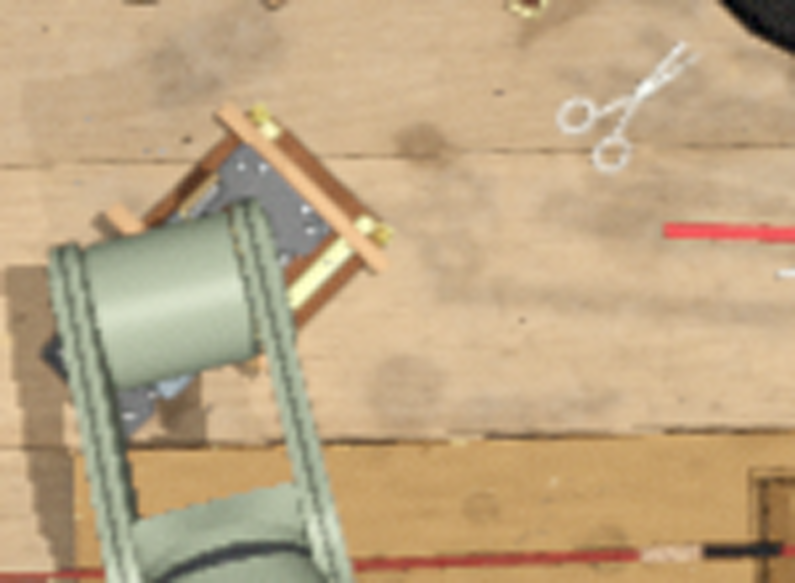

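```bash
python3 - <<'E'
import cv2
p=cv2.imread("pics/scene5.png");cv2.imwrite("pics/s5z.png",cv2.resize(p[258:318,313:393],None,fx=10,fy=10,interpolation=cv2.INTER_CUBIC))
p=cv2.imread("pics/top5.png");cv2.imwrite("pics/t5z.png",cv2.resize(p[195:255,262:332],None,fx=10,fy=10,interpolation=cv2.INTER_CUBIC))
E
```

```text
(no output)
```

View pics/s5z.png

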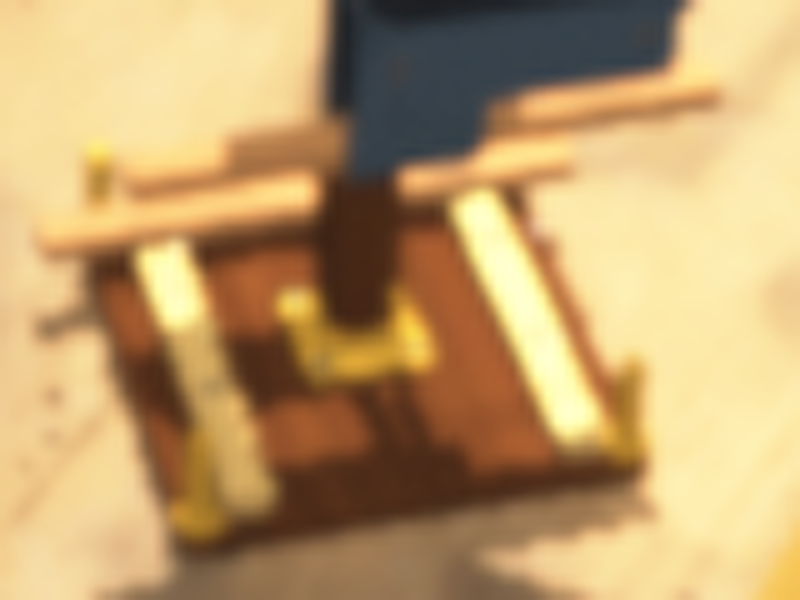

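View pics/t5z.png

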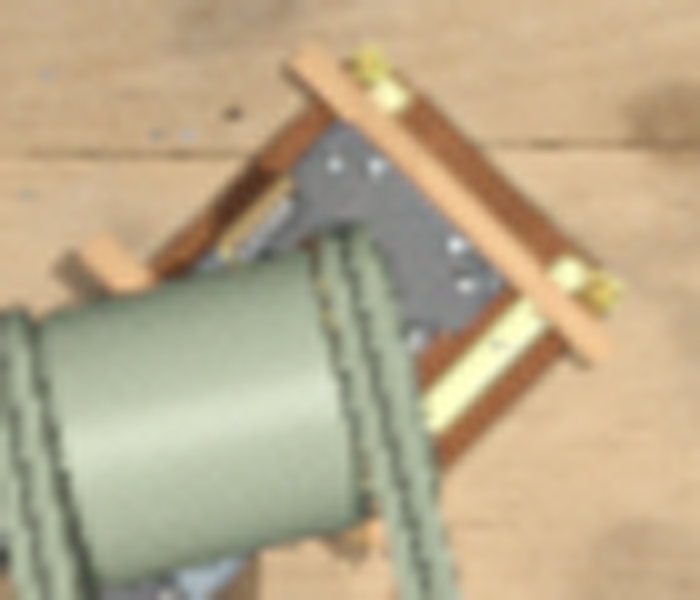

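```bash
python3 - <<'E'
from h import *
s=lambda u:crop(u,10,(313,258)); t=lambda u:crop(u,10,(262,195))
tcp=np.array([.4785,.1141])
def rep(nm,p):
    d=p[0]-p[1];m=p.mean(0);a=np.degrees(np.arctan2(d[1],d[0]));print(nm,"mid",m,"len",np.linalg.norm(d),"ang",a);return m,a
m,a=rep("held S",onz("scene",s([(130,172),(715,90)]),.129))
n=np.array([-np.sin(np.radians(43.5)),np.cos(np.radians(43.5))]);e=np.array([n[1],-n[0]])
print(" across",(m[:2]-tcp)@n,"along",(m[:2]-tcp)@e)
m,a=rep("held T",onz("top",t([(98,255),(362,542)]),.131))
print(" across",(m[:2]-tcp)@n,"along",(m[:2]-tcp)@e)
rep("laid S",onz("scene",s([(42,235),(572,160)]),.028))
rep("laid T",onz("top",t([(302,58),(597,352)]),.032))
print("pins S",onz("scene",s([(97,155),(632,368),(203,425)]),.047))
print("pins T",onz("top",t([(370,65),(602,292)]),.047))
E
```

```text
held S mid [0.4725 0.1112 0.129 ] len 0.15296205802787574 ang 42.064828499280516
 across 0.00196665040033907 along -0.006343581572994764
held T mid [0.4766 0.1204 0.131 ] len 0.13211812983561097 ang 41.118539823312034
 across 0.005887677892646378 along 0.003010390161421195
laid S mid [0.5418 0.0413 0.028 ] len 0.15480011608766772 ang 41.99372900883859
laid T mid [0.544  0.0435 0.032 ] len 0.14962929635372654 ang 43.44555577033138
pins S [[0.5918 0.0752 0.047 ]
 [0.4252 0.0801 0.047 ]
 [0.5125 0.1549 0.047 ]]
pins T [[ 0.5941  0.0705  0.047 ]
 [ 0.5108 -0.0098  0.047 ]]
```

```bash
python3 -m handwheel '[[[0.003,-0.001,-0.03],-0.2],[[0.002,-0.001,-0.03],-0.2],[[0,0,-0.009],0]]';python3 -c "
from h import *
import cv2
st()
p,_=env.grab_frame('scene');cv2.imwrite('pics/s6.png',p[:,:,::-1]);cv2.imwrite('pics/s6z.png',cv2.resize(p[258:318,313:393],None,fx=10,fy=10,interpolation=cv2.INTER_CUBIC)[:,:,::-1])
st()"
```

```text
clock: 9.8
position: [0.4849, 0.1109, 0.0571]
orientation: [0.655, -0.644, 0.269, -0.291]
wrist_force: [-0.0, 0.1, 0.5]
width: 0.0115
t 9.8 q [ 0.2047  0.345   1.9827 -0.0064  0.7803  1.0237] pos [0.4849 0.1109 0.0571] jawyaw -46.68 down [ 0.0338  0.0024 -0.9994] F [-0.0304  0.0995  0.5424] w 0.01149912653809399
t 9.85 q [ 0.2047  0.3455  1.983  -0.0063  0.7805  1.0236] pos [0.4846 0.1108 0.0568] jawyaw -46.68 down [ 0.0328  0.0023 -0.9995] F [-0.6741 -0.773  -1.598 ] w 0.011763354342176907
```

View pics/s6z.png

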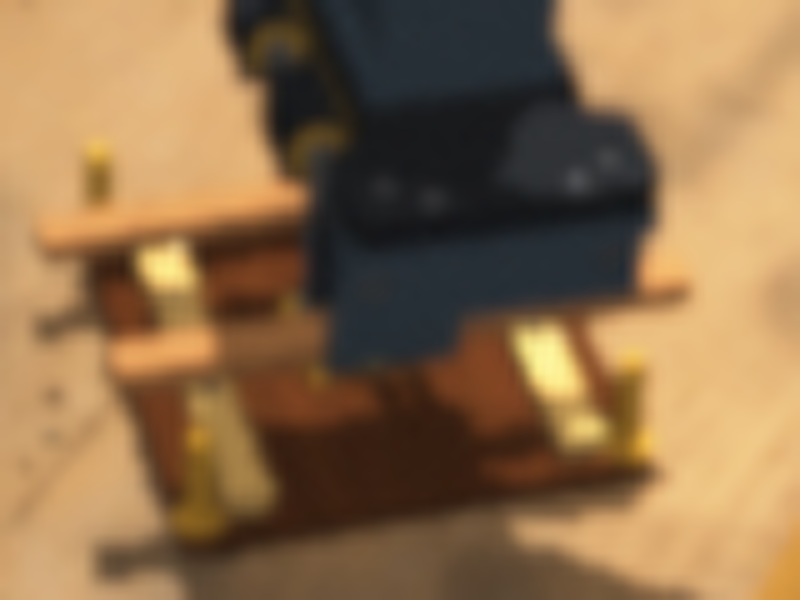

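```bash
cat > fit.py <<'E'
from h import *
from scipy.optimize import least_squares
z=lambda u:crop(u,10,(313,258)); k=lambda u:crop(u,4.4,(240,255))
def slip(c,ang,s,zc,tilt=0):
    e=np.array([np.cos(ang),np.sin(ang),0]);e3=e+np.array([0,0,tilt])
    c=np.array([c[0],c[1],zc]);return np.array([c+(s-.0785)*e3,c+(s+.0785)*e3])
def carr(p,pts):
    a=p[2];pts=np.array(pts,float);return np.stack([p[0]+pts[:,0]*np.cos(a)-pts[:,1]*np.sin(a),p[1]+pts[:,0]*np.sin(a)+pts[:,1]*np.cos(a),pts[:,2]],1)
# carrier axes here: x' at 43.5deg (e), y' = n ; laid slip at y'=-46
P=.059
def res(v,full=False):
    cx,cy,a,s,du,dv,ln,ls=v;b=np.array([du,dv]);c=(cx,cy,a);r=[]
    def add(pr,me,w=1): r.append((pr+b-me)*w)
    add(proj("scene",slip((.4785,.1141),np.radians(43.95),s,.1287,.029*.72)),z([(715,90),(130,172)])[::1][[0,1]] if False else z([(715,90),(130,172)]))
    add(proj("scene",slip((.4847,.1109),np.radians(43.32),s,.0598,.033*.72)),z([(686,282),(114,358)]))
    add(proj("scene",carr(c,[(P,-P,.047),(-P,P,.047),(P,P,.047)])),z([(97,150),(632,360),(200,428)]))
    add(proj("scene",carr(c,[(-P,-P,.047)])),k([(540,54)]))
    add(proj("scene",carr(c,[(0,0,.085)])),k([(480,77)]))
    add(proj("scene",carr(c,[(ls-.0785,ln,.028),(ls+.0785,ln,.028)])),z([(570,161),(44,234)]))
    return r if full else np.concatenate(r).ravel()
E
python3 - <<'E'
from fit import *
# which end is which: e=+ end (world +x,+y) is left in scene
x0=[.511,.075,np.radians(43.5),-.006,0,0,-.046,0]
R1=least_squares(res,x0,x_scale=[.01,.01,.02,.01,1,1,.01,.01])
print(R1.x,np.degrees(R1.x[2]));[print(q) for q in res(R1.x,True)]
E
```

```text
[  0.4836   0.0508   0.7377  -0.0412 -12.5662   2.0514  -0.0474  -0.0006] 42.26976641130826
[[ 0.1924 -0.3537]
 [ 0.174  -0.0365]]
[[-0.3925 -0.0681]
 [ 0.0247  0.5887]]
[[ 0.1048 -0.2268]
 [ 0.0408  0.3774]
 [ 0.0155  0.2515]]
[[-0.1128 -0.1931]]
[[-0.052  -0.2927]]
[[ 0.2271 -0.212 ]
 [-0.2219  0.1654]]
```

```bash
python3 - <<'E'
import re
s=open("fit.py").read()
s=s.replace("cx,cy,a,s,du,dv,ln,ls=v","cx,cy,a,s,du,dv,ln,ls,ro=v").replace("r.append((pr+b-me)*w)","q=pr-[352,290];r.append((pr+b+ro*np.stack([-q[:,1],q[:,0]],1)-me)*w)")
s=s.replace("    return r if","    r.append(np.array([[(s+.0065)/.002,ls/.003]]))\n    return r if")
open("fit.py","w").write(s)
E
python3 - <<'E'
from fit import *
x0=[.511,.075,np.radians(43.5),-.006,0,0,-.046,0,0]
R1=least_squares(res,x0,x_scale=[.01,.01,.02,.01,1,1,.01,.01,.02])
v=R1.x;print(v,np.degrees(v[2]));[print(q) for q in res(v,True)]
def rel(tcp,ang,s):
    c=np.array(tcp)+s*np.array([np.cos(ang),np.sin(ang)])-v[:2];a=v[2]
    return c@[np.cos(a),np.sin(a)],c@[-np.sin(a),np.cos(a)],np.degrees(ang-a)
print(rel((.4847,.1109),np.radians(43.32),v[3]))
J=R1.jac;C=np.linalg.pinv(J.T@J)*.1;print("sd",np.sqrt(np.diag(C)))
E
```

```text
[ 0.5101  0.0749  0.764  -0.0067  0.0801  0.2097 -0.0471 -0.0001  0.0111] 43.772193711088704
[[ 0.5545 -0.0111]
 [-0.3818 -0.2321]]
[[ 0.1054  0.187 ]
 [-0.3121  0.3139]]
[[ 0.1229 -0.2314]
 [ 0.0616  0.3095]
 [-0.2111  0.5779]]
[[ 0.1556 -0.4912]]
[[-0.0834 -0.3444]]
[[ 0.3922 -0.4376]
 [-0.4037  0.3595]]
[[-0.0769 -0.0246]]
(np.float64(-0.0001095106491558952), np.float64(0.04361810396189353), np.float64(-0.452193711088701))
sd [0.0008 0.0009 0.007  0.0006 0.2858 0.1601 0.0011 0.0006 0.0046]
```

```bash
python3 -m handwheel '[[[-0.001,0.001,-0.01],0.2],[[-0.001,0.001,-0.01],0.2],[[0,0,-0.006],0]]';python3 -c "
from h import *
st()"
```

```text
clock: 10.15
position: [0.4841, 0.1123, 0.0314]
orientation: [0.656, -0.644, 0.267, -0.29]
wrist_force: [0.6, -0.3, -0.7]
width: 0.0116
t 10.15 q [ 0.2079  0.3802  2.0143 -0.007   0.7103  1.0224] pos [0.4841 0.1123 0.0314] jawyaw -46.39 down [ 0.0369  0.0031 -0.9993] F [ 0.6139 -0.3275 -0.722 ] w 0.01164361006395248
```

```bash
python3 -m handwheel '[[[-0.0008,0.0004,-0.004],0],[[-0.0003,0,-0.002],0]]';python3 -c "
from h import *
st()"
```

```text
clock: 10.35
position: [0.4832, 0.1127, 0.0252]
orientation: [0.656, -0.644, 0.267, -0.29]
wrist_force: [-2.2, -0.9, 19.3]
width: 0.0118
t 10.35 q [ 0.2092  0.3883  2.0228 -0.0074  0.6932  1.0241] pos [0.4832 0.1127 0.0252] jawyaw -46.39 down [ 0.0374  0.0031 -0.9993] F [-2.2148 -0.9215 19.2605] w 0.011780131066167623
```

```bash
python3 -m handwheel '[[[0,0,0.001],0],[[0,0,0],0],[[0,0,0],0]]' 0.27; python3 -m handwheel '[[[0,0,0.02],0],[[0,0,0.04],0],[[0,0,0.04],0],[[-0.02,0.03,0.04],0],[[-0.02,0.04,0.02],0]]'; python3 -m handwheel '[[[0,0.045,0],0],[[0,0.045,0],0]]'; python3 -c "
from h import *
import cv2
st()
for n in('scene','top'):
    p,_=env.grab_frame(n);cv2.imwrite(f'pics/{n}7.png',p[:,:,::-1])
    y,x=(258,313) if n=='scene' else (195,262)
    cv2.imwrite(f'pics/{n}7c.png',cv2.resize(p[y:y+60,x:x+80],None,fx=10,fy=10,interpolation=cv2.INTER_CUBIC)[:,:,::-1])
st()"
```

```text
clock: 10.65
position: [0.4839, 0.113, 0.027]
orientation: [0.657, -0.643, 0.266, -0.291]
wrist_force: [0.4, 0.1, -0.2]
width: 0.0246
clock: 11.15
position: [0.4438, 0.1784, 0.1864]
orientation: [0.654, -0.644, 0.27, -0.291]
wrist_force: [0.4, 0.8, -0.3]
width: 0.0248
clock: 11.35
position: [0.4435, 0.2709, 0.1918]
orientation: [0.656, -0.641, 0.269, -0.294]
wrist_force: [0.6, 0.7, 1.0]
width: 0.0241
t 11.35 q [ 0.537   0.2287  1.7526 -0.0184  1.1212  1.3636] pos [0.4435 0.2709 0.1918] jawyaw -46.95 down [ 0.0422  0.0058 -0.9991] F [0.6207 0.723  0.977 ] w 0.024054749841954177
t 11.45 q [ 0.5409  0.2318  1.75   -0.0162  1.1198  1.361 ] pos [0.4437 0.2742 0.1912] jawyaw -46.62 down [ 0.0418  0.0081 -0.9991] F [-0.8444 -0.4612 -0.2107] w 0.02478723622063498
```

View pics/scene7c.png

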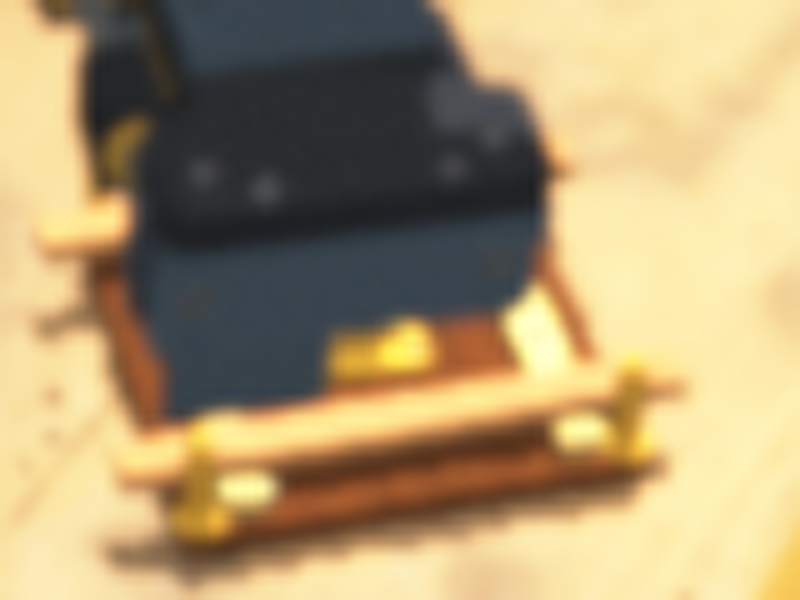

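View pics/top7c.png

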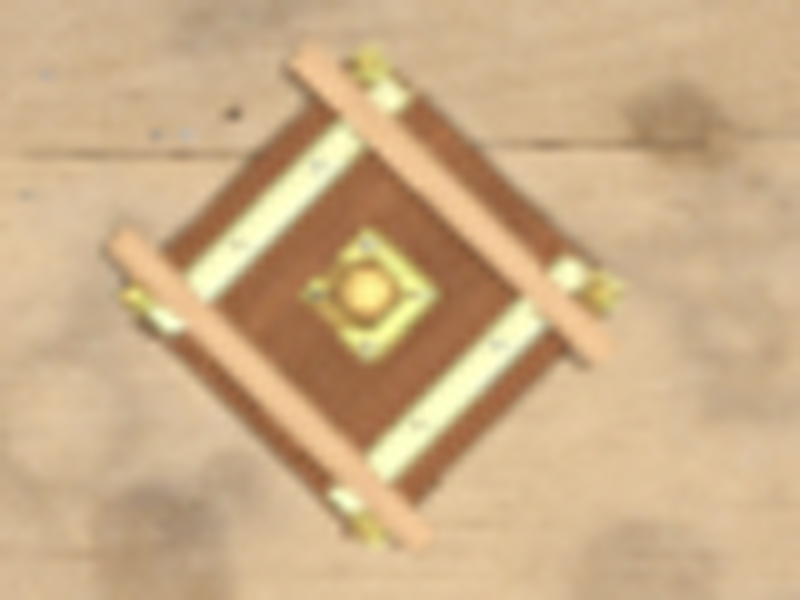

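```bash
python3 - <<'E'
from h import *
import cv2
d=np.load("pics/scene0.npy");c=CI["scene"];T=c["world_from_camera"]
for u,v in [(205,300),(215,290),(225,285),(235,280),(245,270),(247,255),(240,265),(225,300),(210,315),(195,325),(230,272),(248,245),(212,258)]:
    z=d[v,u];print(u,v,(T@[(u-c["cx"])/c["fx"]*z,(v-c["cy"])/c["fy"]*z,z,1])[:3])
p=cv2.imread("pics/scene7.png");cv2.imwrite("pics/s7ch.png",cv2.resize(p[215:375,130:330],None,fx=4,fy=3.75,interpolation=cv2.INTER_CUBIC))
E
```

```text
205 300 [0.7574 0.3535 0.0939]
215 290 [0.7566 0.3187 0.0993]
225 285 [0.7569 0.2837 0.089 ]
235 280 [0.753  0.2509 0.083 ]
245 270 [0.7566 0.206  0.0834]
247 255 [0.7547 0.1934 0.1262]
240 265 [0.7547 0.224  0.1134]
225 300 [0.7564 0.2922 0.0451]
210 315 [0.7425 0.3593 0.0567]
195 325 [0.7871 0.3743 0.0134]
230 272 [0.7578 0.2595 0.1139]
248 245 [0.7554 0.1844 0.153 ]
212 258 [0.7633 0.3051 0.1869]
```

View pics/s7ch.png

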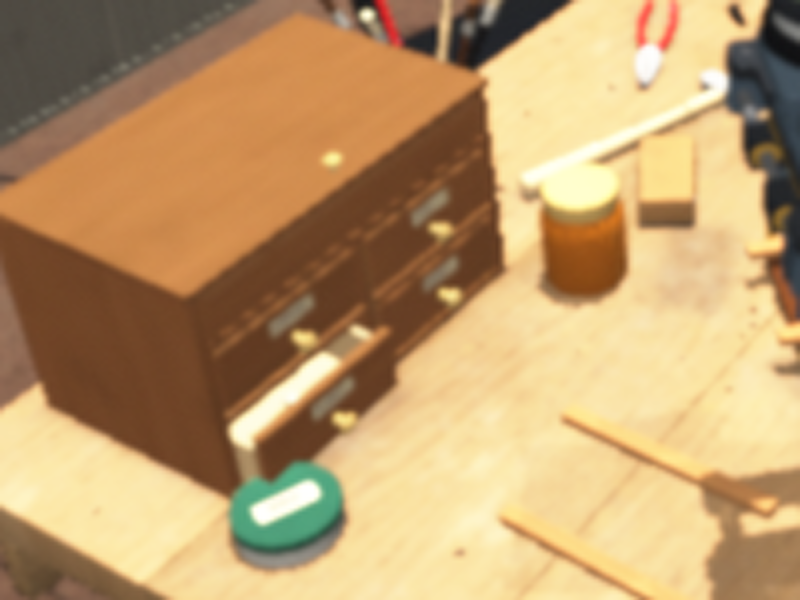

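```bash
python3 -m handwheel '[[[0.01,0,0.0],8.5],[[0.015,0,0],8.5],[[0.02,0,0],8.5],[[0.02,-0.005,0],8.5],[[0.02,-0.005,0],8.5]]' 0; python3 -m handwheel '[[[0.02,-0.005,0],8.5],[[0.02,-0.005,0],8.5],[[0.02,0,0],8.5],[[0.02,0,0],8.5],[[0.02,0,0],8.5]]';python3 -m handwheel '[[[0.02,0,0],8.5],[[0.02,0,0],8.5],[[0.02,0,-0.01],8.5],[[0.01,0,-0.01],8.5],[[0,0,-0.01],8.5]]'; python3 -c "
from h import *
st()"
```

```text
clock: 11.95
position: [0.5274, 0.2635, 0.1908]
orientation: [0.718, -0.695, 0.014, -0.03]
wrist_force: [-0.3, -0.1, -1.1]
width: 0.0007
clock: 12.45
position: [0.6306, 0.2471, 0.1895]
orientation: [0.678, -0.653, -0.24, 0.236]
wrist_force: [-0.1, 0.8, -0.4]
width: 0.0005
clock: 12.95
position: [0.7064, 0.2412, 0.1579]
orientation: [0.544, -0.521, -0.463, 0.468]
wrist_force: [-0.6, 0.4, -0.2]
width: 0.0005
t 12.95 q [ 0.3014  0.6398  1.1663  0.0279  1.3557 -1.1413] pos [0.7064 0.2412 0.1579] jawyaw 82.29 down [-0.0273  0.0201 -0.9994] F [-0.5975  0.3672 -0.1733] w 0.00046135961512787404
```

```bash
python3 -m handwheel '[[[-0.035,0.008,0],3],[[-0.04,0.008,-0.01],2.5],[[-0.04,0.008,-0.03],0],[[-0.03,0.006,-0.03],0],[[-0.012,0.002,-0.03],0]]' 0.4;  python3 -c "
from h import *
import cv2
st()
p,_=env.grab_frame('scene');cv2.imwrite('pics/s8z.png',cv2.resize(p[280:360,240:360],None,fx=6,fy=6,interpolation=cv2.INTER_CUBIC)[:,:,::-1])
st()"
```

```text
clock: 13.45
position: [0.5483, 0.2683, 0.054]
orientation: [0.52, -0.499, -0.488, 0.493]
wrist_force: [1.3, 0.8, -0.4]
width: 0.0358
t 13.45 q [ 0.422   0.517   1.6813  0.0318  0.959  -1.1298] pos [0.5483 0.2683 0.054 ] jawyaw 87.84 down [-0.0248  0.0174 -0.9995] F [ 1.2537  0.7869 -0.431 ] w 0.03576742027754027
t 13.5 q [ 0.4226  0.5218  1.6893  0.0322  0.9585 -1.1297] pos [0.5435 0.2667 0.0486] jawyaw 87.85 down [-0.0361  0.0126 -0.9993] F [-3.045 -0.343 -3.322] w 0.03641504199034184
```

View pics/s8z.png

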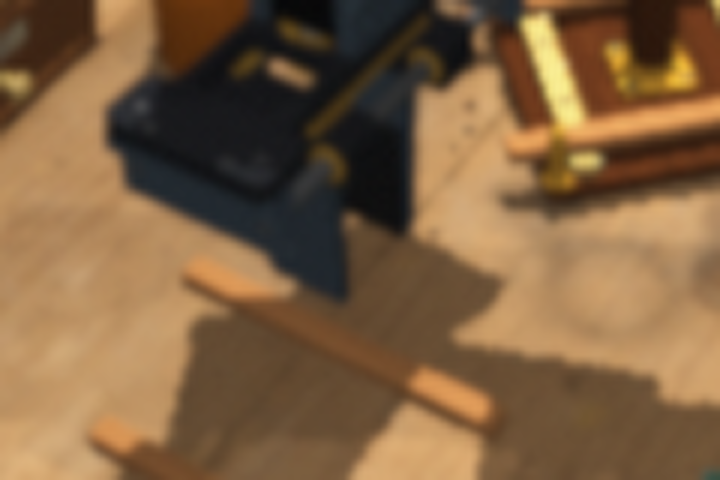

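```bash
python3 -m handwheel '[[[0.004,0.004,-0.015],0],[[0.003,0.003,-0.015],0],[[0,0,-0.01],0],[[0,0,-0.005],0]]';  python3 -c "
from h import *
st()"
```

```text
clock: 13.9
position: [0.5551, 0.2736, 0.0019]
orientation: [0.521, -0.498, -0.486, 0.495]
wrist_force: [-0.4, -0.5, -0.7]
width: 0.0364
t 13.9 q [ 0.4254  0.5912  1.701   0.0335  0.8728 -1.1287] pos [0.5551 0.2736 0.0019] jawyaw 87.78 down [-0.0317  0.0138 -0.9994] F [-0.4021 -0.4718 -0.7072] w 0.03635338793965915
```

```bash
python3 -m handwheel '[[[0,0,0],0],[[0,0,0],0],[[0,0,0],0],[[0,0,0],0]]' 0;  python3 -c "
from h import *
st()"
```

```text
clock: 14.3
position: [0.5577, 0.2736, 0.0025]
orientation: [0.521, -0.499, -0.486, 0.494]
wrist_force: [-0.5, -0.8, -1.4]
width: 0.0117
t 14.3 q [ 0.4238  0.5921  1.6969  0.0333  0.8732 -1.129 ] pos [0.5577 0.2736 0.0025] jawyaw 87.71 down [-0.029   0.0149 -0.9995] F [-0.5011 -0.7803 -1.3804] w 0.011738138261943648
```

```bash
python3 -m handwheel '[[[0,0,0.015],0],[[0,0,0.03],0],[[0,-0.01,0.04],-6],[[0,-0.03,0.03],-7],[[0,-0.035,0.005],-7]]';python3 -m handwheel '[[[-0.002,-0.035,0],-7],[[-0.002,-0.03,0],-7],[[-0.002,-0.02,0],-6],[[-0.002,-0.01,0],-4],[[0,0,0],0]]'; python3 -c "
from h import *
import cv2
st()
p,_=env.grab_frame('scene');cv2.imwrite('pics/s9.png',p[:,:,::-1]);cv2.imwrite('pics/s9z.png',cv2.resize(p[238:318,303:403],None,fx=8,fy=7.5,interpolation=cv2.INTER_CUBIC)[:,:,::-1])
st()"
```

```text
clock: 14.8
position: [0.5569, 0.2002, 0.1268]
orientation: [0.601, -0.576, -0.391, 0.393]
wrist_force: [1.3, -0.0, 0.0]
width: 0.0118
clock: 15.3
position: [0.5496, 0.0982, 0.1328]
orientation: [0.67, -0.649, -0.259, 0.249]
wrist_force: [-0.4, 0.0, -0.5]
width: 0.0115
t 15.3 q [ 0.1368  0.3535  1.732   0.0374  1.0493 -0.6163] pos [0.5496 0.0982 0.1328] jawyaw 42.07 down [ 0.0027  0.0331 -0.9994] F [-0.4217  0.0031 -0.5019] w 0.01148996977434117
t 15.35 q [ 0.1377  0.3538  1.7313  0.0377  1.0492 -0.6172] pos [0.5499 0.0989 0.1329] jawyaw 42.17 down [ 0.003   0.0334 -0.9994] F [ 0.5397  0.9623 -0.4946] w 0.011806278261553612
```

View pics/s9z.png

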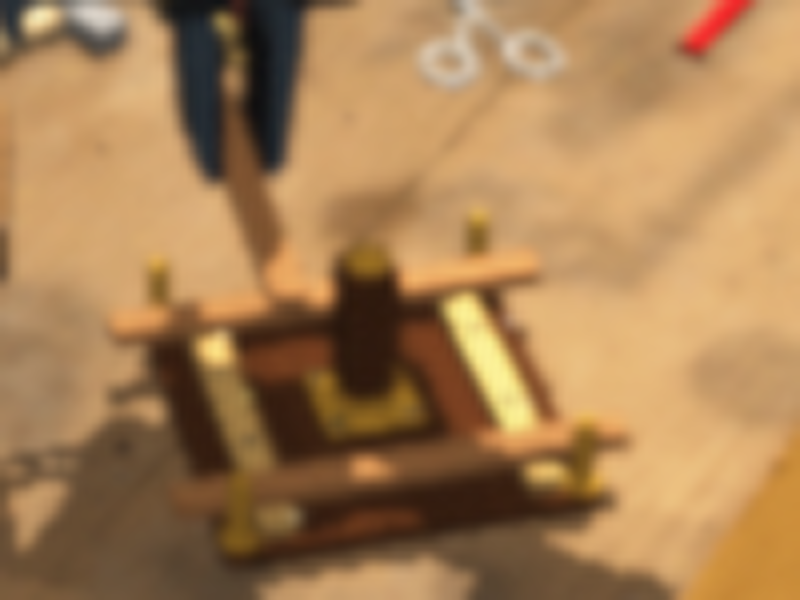

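```bash
cat >> h.py <<'E'
CA=np.array([.5101,.0749]);AN=np.radians(43.77)
EE=np.array([np.cos(AN),np.sin(AN)]);NN=np.array([-EE[1],EE[0]])
def unb(px):  # remove scene bias
    px=np.atleast_2d(px)-[.08,.21];q=px-[352,290];return px-.0111*np.stack([-q[:,1],q[:,0]],1)
def rel(xy):
    d=np.atleast_2d(xy)[:,:2]-CA;return np.stack([d@EE,d@NN],1)
def son(px,z):return onz("scene",unb(px),z)
E
python3 - <<'E'
from h import *
def z9(u): u=np.array(u,float);return (u+.5)/[8,7.5]-.5+[303,238]
p=son(z9([(288,290)]),.136);print("end rel",rel(p),"tcp rel",rel(np.array([.5498,.0987])))
print("pins",rel(son(z9([(158,262),(478,215),(240,478),(585,425)]),.047)))
print("lower ends",rel(son(z9([(178,495),(625,435),(112,325),(538,262)]),.028)))
E
```

```text
end rel [[0.0471 0.071 ]] tcp rel [[ 0.0451 -0.0103]]
pins [[ 0.0594 -0.0583]
 [-0.0587 -0.0598]
 [ 0.0588  0.0605]
 [-0.0582  0.0603]]
lower ends [[ 0.0756  0.0443]
 [-0.0776  0.0485]
 [ 0.0781 -0.0488]
 [-0.0792 -0.0502]]
```

```bash
python3 -m handwheel '[[[-0.002,0.002,-0.03],0.8],[[-0.002,0.002,-0.03],0.6],[[-0.001,0.001,-0.015],0.2]]'; python3 -c "
from h import *
import cv2
st()
p,_=env.grab_frame('scene');cv2.imwrite('pics/s10.png',p[:,:,::-1]);cv2.imwrite('pics/s10z.png',cv2.resize(p[248:318,303:403],None,fx=8,fy=8,interpolation=cv2.INTER_CUBIC)[:,:,::-1])
st()"
```

```text
clock: 15.65
position: [0.5484, 0.1065, 0.0599]
orientation: [0.665, -0.645, -0.275, 0.257]
wrist_force: [-0.9, -1.1, -0.9]
width: 0.0116
t 15.65 q [ 0.1509  0.4273  1.8292  0.0444  0.8671 -0.6489] pos [0.5484 0.1065 0.0599] jawyaw 44.18 down [ 0.0131  0.0362 -0.9993] F [-0.9077 -1.1138 -0.9014] w 0.011643271610491938
t 15.7 q [ 0.1513  0.4295  1.8314  0.0446  0.8667 -0.6488] pos [0.547  0.1065 0.058 ] jawyaw 44.18 down [ 0.0093  0.0358 -0.9993] F [-0.4534 -0.3544 -1.5945] w 0.011750925647429333
```

View pics/s10z.png

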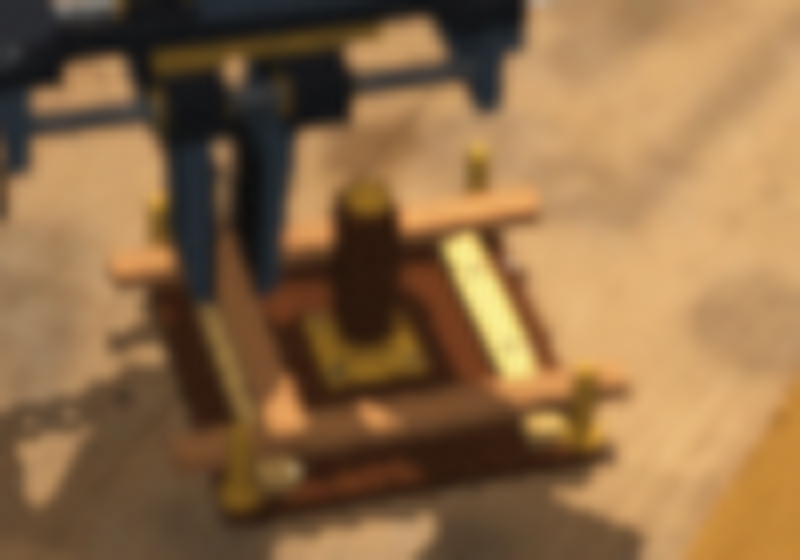

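```bash
python3 - <<'E'
from h import *
z=lambda u:crop(u,8,(303,248))
for px in [(283,418),(287,420)]: print("end rel",rel(son(z([px]),.0635)),son(z([px]),.0635))
print("tcp",rel(np.array([.5484,.1065])),rel(np.array([.547,.1065])))
E
```

```text
end rel [[0.0486 0.0755]] [[0.493  0.163  0.0635]]
end rel [[0.0476 0.0767]] [[0.4915 0.1632 0.0635]]
tcp [[ 0.0495 -0.0037]] [[ 0.0485 -0.0027]]
```

```bash
python3 -m handwheel '[[[-0.002,-0.001,-0.006],-0.3],[[-0.001,-0.0005,-0.003],0]]'; python3 -c "
from h import *
s=st();print(rel(s['position'][:2]))"
```

```text
clock: 15.9
position: [0.5445, 0.1065, 0.0489]
orientation: [0.666, -0.645, -0.273, 0.257]
wrist_force: [-0.7, 0.4, -0.8]
width: 0.0114
t 15.9 q [ 0.1517  0.4372  1.8476  0.0459  0.8419 -0.6478] pos [0.5445 0.1065 0.0489] jawyaw 44.05 down [ 0.01    0.0361 -0.9993] F [-0.6997  0.3804 -0.844 ] w 0.011436835309376359
[[ 0.0467 -0.001 ]]
```

```bash
python3 -m handwheel '[[[-0.0008,-0.0008,-0.006],-0.2],[[0,0,-0.004],0]]'; python3 -c "
from h import *
s=st();print(rel(s['position'][:2]))"
```

```text
clock: 16.1
position: [0.5448, 0.1062, 0.0396]
orientation: [0.666, -0.645, -0.274, 0.255]
wrist_force: [-0.6, -0.4, 0.4]
width: 0.0113
t 16.1 q [ 0.1511  0.4478  1.8592  0.047   0.8166 -0.6473] pos [0.5448 0.1062 0.0396] jawyaw 43.9 down [ 0.0131  0.0367 -0.9992] F [-0.5647 -0.4076  0.3543] w 0.01134267241283541
[[ 0.0467 -0.0014]]
```

```bash
python3 -m handwheel '[[[-0.0013,-0.0008,-0.003],0],[[-0.0005,-0.0003,-0.001],0]]'; python3 -c "
from h import *
s=st();print(rel(s['position'][:2]))"
```

```text
clock: 16.3
position: [0.5433, 0.1051, 0.0357]
orientation: [0.666, -0.645, -0.274, 0.255]
wrist_force: [-0.3, 0.6, -0.8]
width: 0.0118
t 16.3 q [ 0.1495  0.4505  1.8679  0.0476  0.8042 -0.6499] pos [0.5433 0.1051 0.0357] jawyaw 43.91 down [ 0.0142  0.0368 -0.9992] F [-0.2759  0.6426 -0.8417] w 0.011772009943727627
[[ 0.0449 -0.0011]]
```

```bash
python3 -m handwheel '[[[0.0005,0.0005,-0.0005],0],[[0,0,0],0],[[0,0,0],0]]' 0.27; python3 -c "
from h import *
s=st();print(rel(s['position'][:2]))"; python3 -m handwheel '[[[0,0,0.02],0],[[0,0,0.04],0],[[0,0.01,0.04],3],[[0,0.03,0.03],7],[[0,0.04,0.01],7]]'; python3 -m handwheel '[[[0,0.045,0],7],[[0,0.045,0],7],[[0,0.045,0],7],[[0,0.02,0],5]]' 0.4; python3 -c "
from h import *
import cv2
st()
for n in('scene','top'):
    p,_=env.grab_frame(n);cv2.imwrite(f'pics/{n}11.png',p[:,:,::-1])
    y,x=(253,303) if n=='scene' else (195,262)
    cv2.imwrite(f'pics/{n}11c.png',cv2.resize(p[y:y+60,x:x+80],None,fx=10,fy=10,interpolation=cv2.INTER_CUBIC)[:,:,::-1])
st()"
```

```text
clock: 16.6
position: [0.5444, 0.1055, 0.0357]
orientation: [0.666, -0.646, -0.274, 0.254]
wrist_force: [-0.2, 0.4, -0.2]
width: 0.0242
t 16.6 q [ 0.1499  0.4513  1.8664  0.0477  0.8036 -0.6492] pos [0.5444 0.1055 0.0357] jawyaw 43.89 down [ 0.0155  0.0371 -0.9992] F [-0.1646  0.3902 -0.2274] w 0.024161953285043954
[[ 0.0459 -0.0016]]
clock: 17.1
position: [0.5421, 0.1832, 0.1795]
orientation: [0.619, -0.598, -0.366, 0.353]
wrist_force: [1.1, -0.5, -0.1]
width: 0.0247
clock: 17.5
position: [0.5434, 0.3461, 0.1848]
orientation: [0.519, -0.496, -0.5, 0.484]
wrist_force: [-1.0, -0.8, -0.2]
width: 0.0364
t 17.5 q [ 0.5302  0.4393  1.453   0.0388  1.2362 -1.0222] pos [0.5434 0.3461 0.1848] jawyaw 88.22 down [-0.007   0.0384 -0.9992] F [-1.0118 -0.7558 -0.1536] w 0.03636832454396491
t 17.6 q [ 0.5295  0.4393  1.4539  0.0384  1.2358 -1.0201] pos [0.5435 0.3455 0.1845] jawyaw 88.07 down [-0.0073  0.0377 -0.9993] F [ 0.8555 -0.0926 -0.0612] w 0.03667832308853654
```

View pics/scene11c.png

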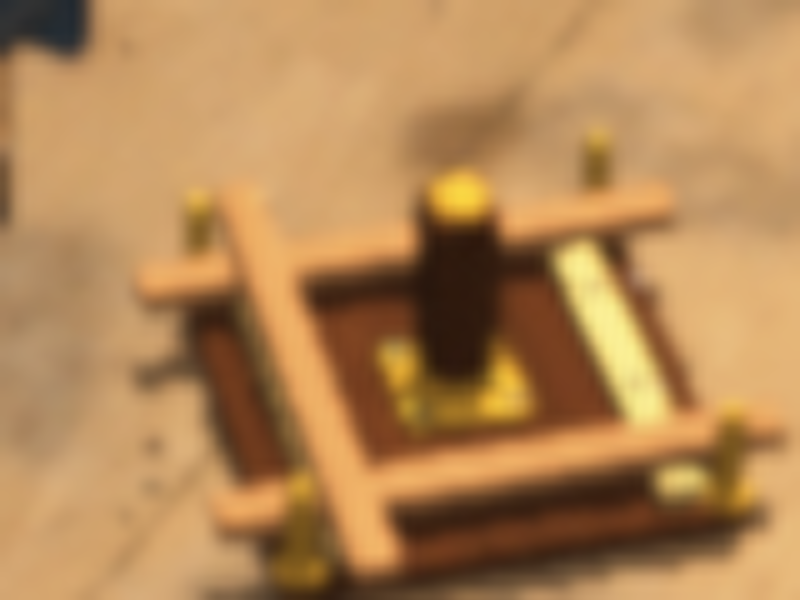

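View pics/top11c.png

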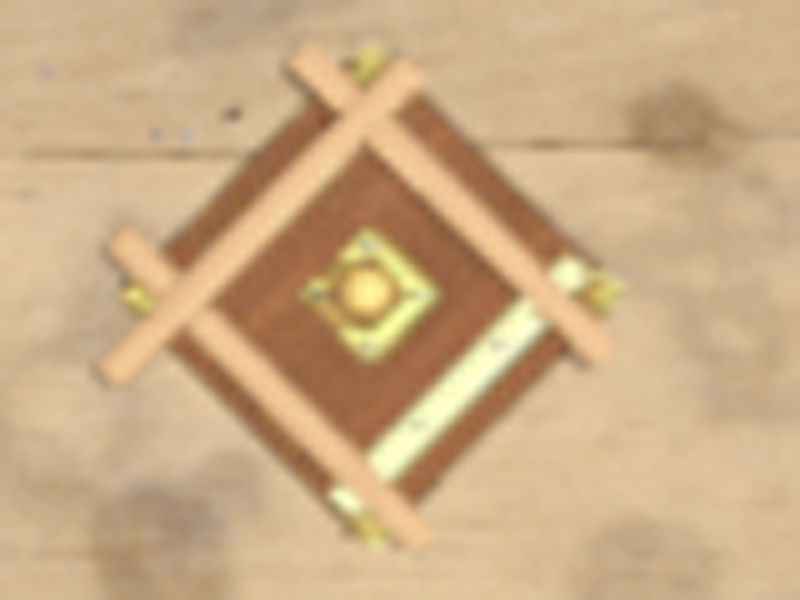

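```bash
python3 - <<'E'
from h import *
t=lambda u:crop(u,10,(262,195)); s=lambda u:crop(u,10,(303,253))
def mid(nm,cam,a,b,z):
    p=onz("top",t([a,b]),z) if cam=="t" else son(s([a,b]),z)
    r=rel(p);print(nm,cam,"mid",r.mean(0),"len",np.linalg.norm(r[0]-r[1]),"ang",np.degrees(np.arctan2(*(r[1]-r[0])[::-1])));return r
mid("B","t",(110,370),(412,68),.040)
mid("lowA","t",(118,238),(420,540),.032)
mid("laid","t",(302,55),(600,352),.032)
print("pins",rel(onz("top",t([(370,65),(602,292),(137,298),(368,528)]),.047)).mean(0))
mid("B","s",(375,570),(237,190),.039)
mid("lowA","s",(216,515),(780,428),.028)
mid("laid","s",(142,285),(668,205),.028)
print("pins s",rel(son(s([(197,198),(598,135),(300,483),(733,410)]),.047)),)
E
```

```text
B t mid [0.0469 0.0048] len 0.15239965669735892 ang -90.32757867793377
lowA t mid [0.0026 0.0462] len 0.15294036155388077 ang 179.71219552248053
laid t mid [ 0.0028 -0.0469] len 0.15115754523468347 ang 179.67347161235833
pins [ 0.     -0.0027]
B s mid [0.0453 0.008 ] len 0.1549335886614485 ang -89.9405091314971
lowA s mid [0.0001 0.0467] len 0.155149567900696 ang 179.2897297704608
laid s mid [ 0.0003 -0.0481] len 0.1547999507987491 ang -179.9497547522846
pins s [[ 0.0594 -0.059 ]
 [-0.059  -0.0606]
 [ 0.0584  0.0589]
 [-0.0595  0.0579]]
```

```bash
python3 -m handwheel '[[[-0.006,0.006,-0.045],0],[[-0.006,0.006,-0.045],0],[[-0.004,0.004,-0.04],0],[[0,0,-0.025],0]]'; python3 -c "
from h import *
st()"
```

```text
clock: 18.0
position: [0.5303, 0.3605, 0.0312]
orientation: [0.519, -0.5, -0.502, 0.478]
wrist_force: [-0.1, -0.3, -0.1]
width: 0.0365
t 18.0 q [ 0.5618  0.5638  1.6619  0.0428  0.8887 -0.996 ] pos [0.5303 0.3605 0.0312] jawyaw 87.74 down [ 0.0057  0.0428 -0.9991] F [-0.1397 -0.2581 -0.0561] w 0.03646147865456969
```

```bash
python3 -m handwheel '[[[-0.001,0,-0.015],0],[[-0.001,0,-0.01],0],[[0,0,-0.004],0],[[0,0,0],0]]' 0.3; python3 -c "
from h import *
st()"
```

```text
clock: 18.4
position: [0.5271, 0.3564, 0.0024]
orientation: [0.521, -0.502, -0.498, 0.478]
wrist_force: [-1.0, -0.0, -0.1]
width: 0.0275
t 18.4 q [ 0.5589  0.5931  1.6955  0.0451  0.8308 -0.9947] pos [0.5271 0.3564 0.0024] jawyaw 87.3 down [ 0.0016  0.0402 -0.9992] F [-1.0042 -0.0017 -0.1475] w 0.02752196206002492
```

```bash
python3 -m handwheel '[[[0.003,0.003,0.0],0.4],[[0,0.001,0],0],[[0,0,0],0],[[0,0,-0.0005],0]]' 0; python3 -c "
from h import *
st()"
```

```text
clock: 18.8
position: [0.5322, 0.3599, 0.0042]
orientation: [0.52, -0.501, -0.501, 0.478]
wrist_force: [-1.1, -0.7, 5.1]
width: 0.0117
t 18.8 q [ 0.5595  0.5969  1.6813  0.0444  0.8374 -0.9981] pos [0.5322 0.3599 0.0042] jawyaw 87.57 down [ 0.0049  0.0419 -0.9991] F [-1.0615 -0.6585  5.0966] w 0.011699549843616493
```

```bash
python3 -m handwheel '[[[0,0,0.015],0],[[0,0,0.03],0],[[0,-0.01,0.04],-3],[[-0.004,-0.03,0.04],-5],[[-0.005,-0.035,0.008],-5]]';python3 -m handwheel '[[[-0.006,-0.04,0],-5],[[-0.006,-0.04,0],-5],[[-0.007,-0.04,0],-5],[[-0.008,-0.04,0],-5],[[-0.008,-0.035,0],-5]]';python3 -m handwheel '[[[-0.006,-0.025,0],-4],[[-0.003,-0.012,0],-2],[[0,0,0],0]]'; python3 -c "
from h import *
import cv2
s=st();print(rel(s['position'][:2]))
p,_=env.grab_frame('scene');cv2.imwrite('pics/s12.png',p[:,:,::-1]);cv2.imwrite('pics/s12z.png',cv2.resize(p[238:318,303:403],None,fx=8,fy=7.5,interpolation=cv2.INTER_CUBIC)[:,:,::-1])
st()"
```

```text
clock: 19.3
position: [0.5213, 0.2849, 0.1367]
orientation: [0.573, -0.554, -0.438, 0.417]
wrist_force: [0.5, 0.0, -0.4]
width: 0.0115
clock: 19.8
position: [0.4854, 0.0837, 0.139]
orientation: [0.65, -0.639, -0.304, 0.276]
wrist_force: [0.5, -0.6, -0.4]
width: 0.0111
clock: 20.1
position: [0.4739, 0.0419, 0.1385]
orientation: [0.665, -0.656, -0.266, 0.239]
wrist_force: [0.1, 0.3, 0.4]
width: 0.0114
t 20.1 q [ 0.0464  0.2141  1.9221  0.0301  0.9729 -0.7011] pos [0.4739 0.0419 0.1385] jawyaw 41.88 down [ 0.0315  0.0263 -0.9992] F [0.1139 0.3104 0.3774] w 0.011375412379002208
[[-0.049   0.0012]]
t 20.15 q [ 0.0477  0.2145  1.9214  0.0304  0.9729 -0.7012] pos [0.4742 0.0426 0.1386] jawyaw 41.96 down [ 0.0317  0.0266 -0.9991] F [0.2232 0.1914 0.1645] w 0.011552364778798327
```

View pics/s12z.png

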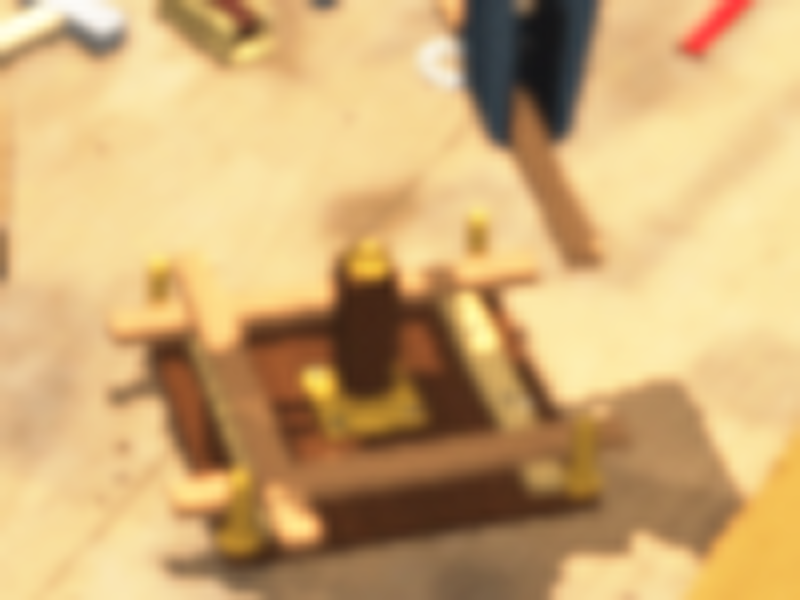

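```bash
python3 - <<'E'
from h import *
def z9(u): u=np.array(u,float);return (u+.5)/[8,7.5]-.5+[303,238]
p=son(z9([(586,253)]),.1386);print("end rel",rel(p),"tcp",rel(np.array([.474,.0422])))
E
```

```text
end rel [[-0.0472  0.0765]] tcp [[-0.0487  0.0014]]
```

```bash
python3 -m handwheel '[[[0.0015,-0.001,-0.03],0.9],[[0.001,-0.001,-0.03],0.6],[[0.001,0,-0.015],0.2],[[0,0,-0.003],0]]'; python3 -c "
from h import *
import cv2
s=st();print(rel(s['position'][:2]))
p,_=env.grab_frame('scene');cv2.imwrite('pics/s13.png',p[:,:,::-1]);cv2.imwrite('pics/s13z.png',cv2.resize(p[248:318,303:403],None,fx=8,fy=8,interpolation=cv2.INTER_CUBIC)[:,:,::-1])
s=st();print(rel(s['position'][:2]))"
```

```text
clock: 20.55
position: [0.4819, 0.0454, 0.0596]
orientation: [0.66, -0.65, -0.282, 0.249]
wrist_force: [0.3, -0.3, -0.4]
width: 0.0112
t 20.55 q [ 0.0503  0.3214  2.0144  0.041   0.7667 -0.7492] pos [0.4819 0.0454 0.0596] jawyaw 44.16 down [ 0.038   0.0304 -0.9988] F [ 0.307  -0.2548 -0.4334] w 0.01116617613406642
[[-0.0408 -0.0018]]
t 20.6 q [ 0.0503  0.3211  2.0141  0.041   0.767  -0.7491] pos [0.482  0.0454 0.0598] jawyaw 44.15 down [ 0.0383  0.0304 -0.9988] F [ 0.4309  0.2273 -1.1877] w 0.011556184684577853
[[-0.0407 -0.0019]]
```

View pics/s13z.png

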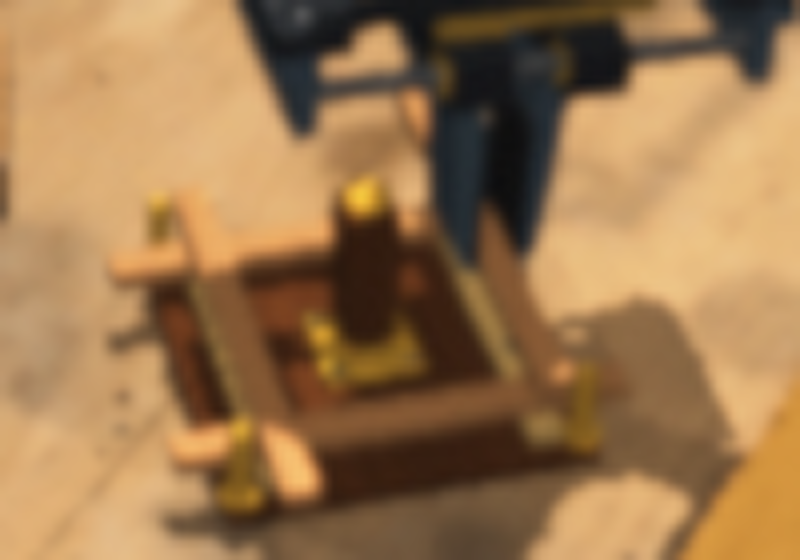

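```bash
python3 -m handwheel '[[[-0.003,-0.003,-0.006],-0.3],[[-0.002,-0.0015,-0.005],0]]'; python3 -c "
from h import *
s=st();print(rel(s['position'][:2]))"
```

```text
clock: 20.8
position: [0.4787, 0.0421, 0.0496]
orientation: [0.66, -0.651, -0.282, 0.247]
wrist_force: [-0.2, 0.7, -0.5]
width: 0.0113
t 20.8 q [ 0.0436  0.3297  2.0364  0.0433  0.7327 -0.7554] pos [0.4787 0.0421 0.0496] jawyaw 43.99 down [ 0.0419  0.0308 -0.9986] F [-0.1819  0.6905 -0.48  ] w 0.011265797167818375
[[-0.0454 -0.0019]]
```

```bash
python3 -m handwheel '[[[-0.0006,-0.0006,-0.006],0],[[-0.0006,-0.0006,-0.004],-0.1],[[-0.0004,-0.0004,-0.0015],0]]'; python3 -c "
from h import *
s=st();print(rel(s['position'][:2]))"
```

```text
clock: 21.1
position: [0.4773, 0.0405, 0.0381]
orientation: [0.66, -0.651, -0.283, 0.246]
wrist_force: [-0.4, -0.0, -0.0]
width: 0.0114
t 21.1 q [ 0.0402  0.3444  2.0542  0.0453  0.6984 -0.7595] pos [0.4773 0.0405 0.0381] jawyaw 43.89 down [ 0.0439  0.0309 -0.9986] F [-0.3576 -0.005  -0.0213] w 0.011445984577331082
[[-0.0475 -0.0021]]
```

```bash
python3 -m handwheel '[[[0.0012,0.0012,-0.0015],0],[[0.0,0.0,-0.0005],0]]'; python3 -c "
from h import *
s=st();print(rel(s['position'][:2]))"
```

```text
clock: 21.3
position: [0.4782, 0.0414, 0.0366]
orientation: [0.66, -0.651, -0.282, 0.246]
wrist_force: [-1.5, -0.5, 8.7]
width: 0.0118
t 21.3 q [ 0.0423  0.3481  2.053   0.0447  0.6963 -0.7572] pos [0.4782 0.0414 0.0366] jawyaw 43.89 down [ 0.0434  0.0305 -0.9986] F [-1.5148 -0.4894  8.7001] w 0.011805253686541808
[[-0.0462 -0.0022]]
```

Touching down; release, rise, and swing aside to look.

```bash
python3 -m handwheel '[[[0,0,0],0],[[0,0,0],0],[[0,0,0],0]]' 0.25; python3 -m handwheel '[[[0,0,0.02],0],[[0,0,0.04],0],[[0,0,0.04],0],[[-0.02,-0.03,0.03],0],[[-0.02,-0.045,0],0]]'; python3 -m handwheel '[[[-0.01,-0.045,0],0],[[0,-0.045,0],0],[[0,-0.03,0],0]]'; python3 -c "
from h import *
import cv2
st()
for n in('scene','top'):
    p,_=env.grab_frame(n);cv2.imwrite(f'pics/{n}14.png',p[:,:,::-1])
    y,x=(253,303) if n=='scene' else (195,262)
    cv2.imwrite(f'pics/{n}14c.png',cv2.resize(p[y:y+60,x:x+80],None,fx=10,fy=10,interpolation=cv2.INTER_CUBIC)[:,:,::-1])
st()"
```

```text
clock: 21.6
position: [0.4792, 0.0415, 0.0373]
orientation: [0.66, -0.652, -0.283, 0.245]
wrist_force: [0.5, 0.0, 0.0]
width: 0.0229
clock: 22.1
position: [0.44, -0.0323, 0.1709]
orientation: [0.659, -0.651, -0.285, 0.247]
wrist_force: [1.5, 0.0, 1.0]
width: 0.0229
clock: 22.4
position: [0.4278, -0.1565, 0.1734]
orientation: [0.657, -0.652, -0.287, 0.247]
wrist_force: [-0.1, 0.0, 0.1]
width: 0.0228
t 22.4 q [-0.4101  0.1463  1.9112  0.0532  1.0498 -1.2107] pos [ 0.4278 -0.1565  0.1734] jawyaw 44.42 down [ 0.0504  0.0284 -0.9983] F [-0.0588  0.0342  0.133 ] w 0.02276237156041513
t 22.5 q [-0.4109  0.1477  1.9102  0.0526  1.0494 -1.2079] pos [ 0.4283 -0.1574  0.1731] jawyaw 44.23 down [ 0.0501  0.0278 -0.9984] F [-0.5445 -0.2094 -0.2086] w 0.02273792089096807
```

View pics/scene14c.png

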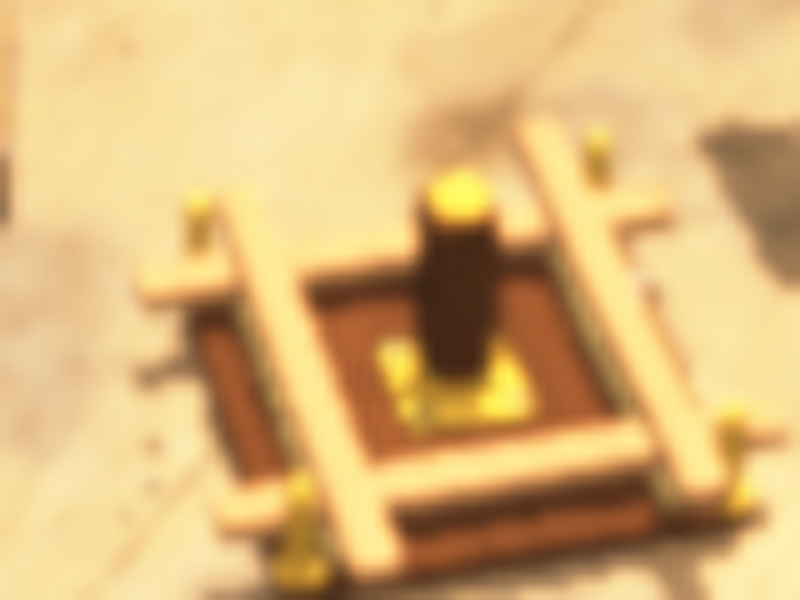

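View pics/top14c.png

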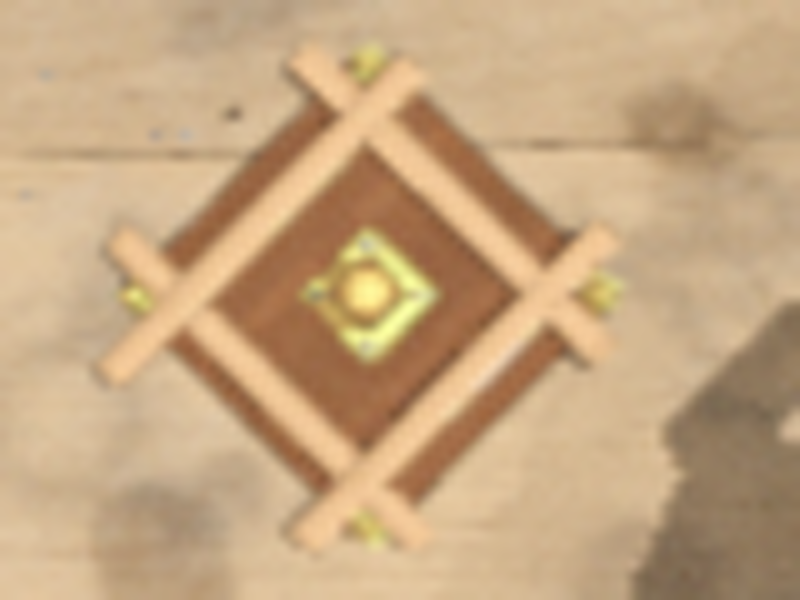

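```bash
python3 - <<'E'
from h import *
t=lambda u:crop(u,10,(262,195)); s=lambda u:crop(u,10,(303,253))
def mid(nm,cam,a,b,z):
    p=onz("top",t([a,b]),z) if cam=="t" else son(s([a,b]),z)
    r=rel(p);print(nm,cam,"mid",r.mean(0),"len",np.linalg.norm(r[0]-r[1]),"ang",np.degrees(np.arctan2(*(r[1]-r[0])[::-1])));return r
mid("B","t",(110,370),(412,68),.040)
mid("C","t",(303,537),(608,235),.040)
mid("lowA","t",(118,238),(420,540),.032)
mid("laid","t",(302,55),(600,352),.032)
mid("C","s",(695,490),(533,125),.039)
mid("B","s",(372,570),(237,190),.039)
E
```

```text
B t mid [0.0469 0.0048] len 0.15239965669735892 ang -90.32757867793377
C t mid [-0.0444 -0.0016] len 0.15288011296225995 ang -90.79394593137255
lowA t mid [0.0026 0.0462] len 0.15294036155388077 ang 179.71219552248053
laid t mid [ 0.0028 -0.0469] len 0.15115754523468347 ang 179.67347161235833
C s mid [-0.0443 -0.0013] len 0.15513639710620786 ang -90.73369727641611
B s mid [0.0457 0.008 ] len 0.1547623205516277 ang -90.21567306579344
```

```bash
python3 -m handwheel '[[[0.01,0.045,0],0],[[0.015,0.045,0],0],[[0.02,0.045,0],0],[[0.02,0.045,0],0],[[0.02,0.04,0],0]]' 0.3; python3 -m handwheel '[[[0.015,0.03,-0.02],0],[[0.01,0.01,-0.03],0],[[0,0,-0.02],0]]'; python3 -c "
from h import *
s=st();print(rel(s['position'][:2]),CA+.046*EE-s['position'][:2])"
```

```text
clock: 23.0
position: [0.5125, 0.0665, 0.1728]
orientation: [0.659, -0.654, -0.281, 0.241]
wrist_force: [1.2, -1.0, -0.3]
width: 0.0274
clock: 23.3
position: [0.5418, 0.118, 0.1039]
orientation: [0.658, -0.653, -0.288, 0.24]
wrist_force: [-0.7, -1.0, -0.3]
width: 0.0273
t 23.3 q [ 0.1811  0.3507  1.8233  0.0264  0.9027 -0.6012] pos [0.5418 0.118  0.1039] jawyaw 43.96 down [ 0.0601  0.0321 -0.9977] F [-0.7116 -0.9957 -0.3442] w 0.027274875799493736
[[0.0527 0.0091]] [ 0.0015 -0.0112]
```

```bash
python3 -m handwheel '[[[0,-0.006,-0.02],0],[[0,-0.005,-0.02],0],[[-0.001,-0.001,-0.01],0]]'; python3 -c "
from h import *
s=st();print(rel(s['position'][:2]),CA+.046*EE-s['position'][:2])"
```

```text
clock: 23.6
position: [0.5385, 0.1104, 0.0497]
orientation: [0.658, -0.651, -0.289, 0.243]
wrist_force: [-0.1, -1.1, 0.5]
width: 0.0274
t 23.6 q [ 0.167   0.4112  1.894   0.0333  0.7764 -0.6278] pos [0.5385 0.1104 0.0497] jawyaw 44.25 down [ 0.0555  0.033  -0.9979] F [-0.1189 -1.1409  0.5373] w 0.027418521231055863
[[0.045 0.006]] [ 0.0048 -0.0037]
```

```bash
python3 -m handwheel '[[[0.001,-0.001,-0.008],-0.3],[[0.001,-0.001,-0.005],0]]'; python3 -m handwheel '[[[0,0,0],0],[[0,0,0],0],[[0,0,0],0]]' 0; python3 -c "
from h import *
s=st();print(rel(s['position'][:2]),CA+.046*EE-s['position'][:2])"
```

```text
clock: 23.8
position: [0.5396, 0.1094, 0.0355]
orientation: [0.659, -0.652, -0.286, 0.242]
wrist_force: [0.9, 0.3, -1.4]
width: 0.0277
clock: 24.1
position: [0.5406, 0.1098, 0.0364]
orientation: [0.659, -0.652, -0.287, 0.242]
wrist_force: [0.6, -0.2, -0.7]
width: 0.0115
t 24.1 q [ 0.1651  0.4309  1.9037  0.035   0.7464 -0.6266] pos [0.5406 0.1098 0.0364] jawyaw 43.96 down [ 0.0561  0.0334 -0.9979] F [ 0.6008 -0.1814 -0.6747] w 0.011464571192747661
[[0.0462 0.0041]] [ 0.0027 -0.0031]
```

```bash
python3 -m handwheel '[[[0,0,0.004],0],[[0.002,-0.002,0.0],0],[[0.0015,-0.002,0],0]]'; python3 -c "
from h import *
s=st();print(rel(s['position'][:2]))"
```

```text
clock: 24.4
position: [0.5452, 0.1058, 0.0423]
orientation: [0.659, -0.652, -0.288, 0.241]
wrist_force: [-0.8, 0.0, -0.3]
width: 0.0114
t 24.4 q [ 0.1563  0.4266  1.8914  0.0353  0.7603 -0.6355] pos [0.5452 0.1058 0.0423] jawyaw 43.97 down [ 0.059   0.0339 -0.9977] F [-0.829   0.0408 -0.3498] w 0.011383612189142519
[[ 0.0467 -0.0019]]
```

```bash
python3 -m handwheel '[[[-0.001,-0.001,-0.003],-0.2],[[0,-0.0005,-0.002],0]]'; python3 -c "
from h import *
s=st();print(rel(s['position'][:2]))"
```

```text
clock: 24.6
position: [0.5448, 0.1039, 0.0376]
orientation: [0.659, -0.653, -0.287, 0.239]
wrist_force: [0.2, 0.4, 0.1]
width: 0.0114
t 24.6 q [ 0.153   0.4314  1.8991  0.0358  0.7463 -0.635 ] pos [0.5448 0.1039 0.0376] jawyaw 43.73 down [ 0.0606  0.0339 -0.9976] F [0.2332 0.3582 0.0671] w 0.011435234751719056
[[ 0.0451 -0.0031]]
```

```bash
python3 -m handwheel '[[[0.0003,0.0008,-0.0015],0]]'; python3 -m handwheel '[[[0,0,0],0],[[0,0,0],0],[[0,0,0],0]]' 0.25; python3 -c "
from h import *
s=st();print(rel(s['position'][:2]))"; python3 -m handwheel '[[[0,0,0.02],0],[[0,0,0.04],0],[[0.005,0.01,0.04],-4],[[0.02,0.03,0.03],-5],[[0.02,0.035,0.0],-5]]'; python3 -m handwheel '[[[0.02,0.035,0],-5],[[0.02,0.035,0],-5],[[0.03,0.02,0],-5]]' 0; python3 -c "
from h import *
import cv2
st()
for n in('scene','top'):
    p,_=env.grab_frame(n);cv2.imwrite(f'pics/{n}15.png',p[:,:,::-1])
    y,x=(253,303) if n=='scene' else (195,262)
    cv2.imwrite(f'pics/{n}15c.png',cv2.resize(p[y:y+60,x:x+80],None,fx=10,fy=10,interpolation=cv2.INTER_CUBIC)[:,:,::-1])
st()"
```

```text
clock: 24.7
position: [0.5449, 0.1045, 0.0358]
orientation: [0.659, -0.653, -0.287, 0.239]
wrist_force: [-1.0, -3.2, 8.8]
width: 0.0116
clock: 25.0
position: [0.5448, 0.1045, 0.0353]
orientation: [0.659, -0.653, -0.287, 0.239]
wrist_force: [0.5, 0.6, -0.3]
width: 0.0228
t 25.0 q [ 0.1542  0.4349  1.9004  0.0357  0.7426 -0.6336] pos [0.5448 0.1045 0.0353] jawyaw 43.71 down [ 0.0595  0.0337 -0.9977] F [ 0.5397  0.5594 -0.3169] w 0.02282898769221742
[[ 0.0455 -0.0026]]
clock: 25.5
position: [0.5862, 0.1777, 0.1692]
orientation: [0.686, -0.683, -0.198, 0.154]
wrist_force: [0.1, -0.8, -0.7]
width: 0.023
clock: 25.8
position: [0.6576, 0.2731, 0.172]
orientation: [-0.701, 0.703, 0.105, -0.058]
wrist_force: [0.9, -0.6, 1.1]
width: 0.0022
t 25.8 q [ 0.3869  0.5292  1.3336 -0.0214  1.2157  0.162 ] pos [0.6576 0.2731 0.172 ] jawyaw 13.29 down [ 0.066   0.0052 -0.9978] F [ 0.9457 -0.6187  1.0857] w 0.002247257075484438
t 25.9 q [ 0.386   0.5335  1.3301 -0.0217  1.2126  0.1583] pos [0.6605 0.2735 0.1705] jawyaw 13.47 down [ 0.0682  0.0058 -0.9977] F [-0.3477 -1.4409 -0.2989] w 0.0004359775810165052
```

View pics/scene15c.png

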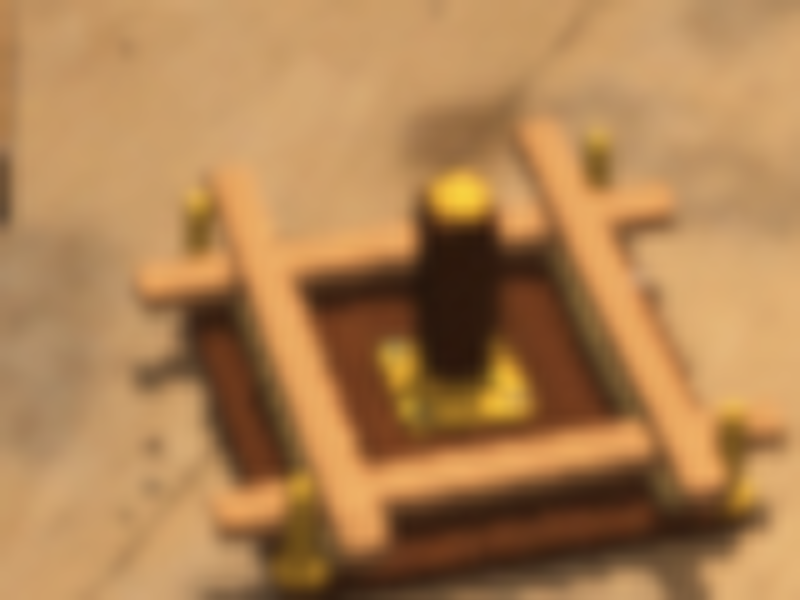

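View pics/top15c.png

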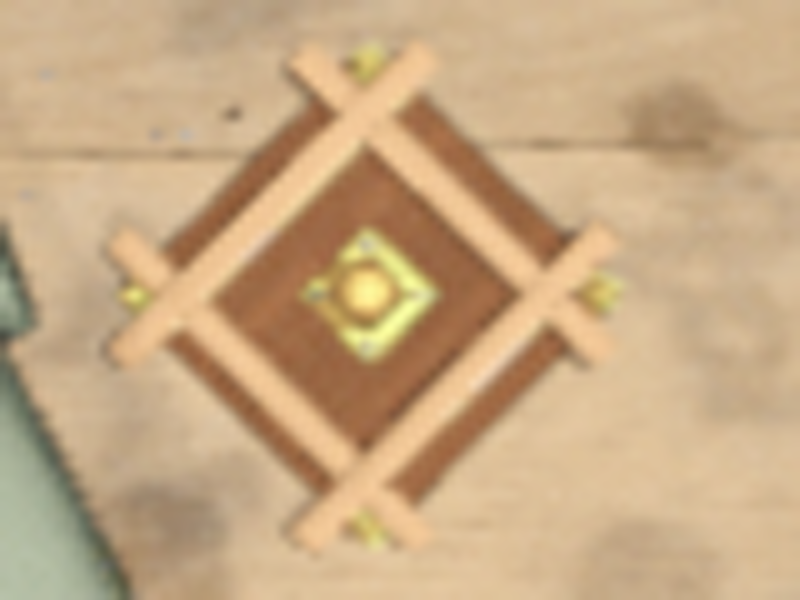

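```bash
python3 -m handwheel '[[[0.03,-0.01,-0.015],-5],[[0.025,-0.01,-0.012],-4],[[0.01,0,-0.005],0],[[0.005,0,0],0]]'; python3 -c "
from h import *
s=st()"
```

```text
clock: 26.3
position: [0.7297, 0.2533, 0.1363]
orientation: [-0.703, 0.709, 0.05, -0.005]
wrist_force: [-0.6, -0.3, -0.0]
width: 0.0004
t 26.3 q [ 0.3306  0.6519  1.1988 -0.028   1.2327  0.2609] pos [0.7297 0.2533 0.1363] jawyaw 4.5 down [ 0.0637 -0.0061 -0.998 ] F [-0.623  -0.297  -0.0088] w 0.00042217548719915467
```

```bash
python3 -m handwheel '[[[0.006,0,0],0],[[0.006,0,0],0],[[0.006,0,0],0],[[0.006,0,0],0]]'; python3 -c "
from h import *
s=st()"
```

```text
clock: 26.7
position: [0.7405, 0.2532, 0.1372]
orientation: [-0.703, 0.71, 0.04, -0.017]
wrist_force: [-18.2, -1.6, 4.8]
width: 0.0005
t 26.7 q [ 0.323   0.6857  1.1302 -0.0199  1.2977  0.2474] pos [0.7405 0.2532 0.1372] jawyaw 4.63 down [ 0.0327 -0.0092 -0.9994] F [-18.2478  -1.5664   4.7791] w 0.0004937836486268067
```

```bash
python3 -m handwheel '[[[0.007,0,0],0],[[0.007,0,0],0],[[0.007,0,0],0],[[0.007,0,0],0]]'; python3 -c "
from h import *
s=st()"
```

```text
clock: 27.1
position: [0.7378, 0.2528, 0.1381]
orientation: [-0.7, 0.713, 0.016, -0.044]
wrist_force: [-18.0, -1.9, 3.8]
width: 0.0008
t 27.1 q [ 0.3181  0.7226  1.0562 -0.0065  1.4057  0.2355] pos [0.7378 0.2528 0.1381] jawyaw 4.78 down [-0.0386 -0.0195 -0.9991] F [-17.9962  -1.9347   3.7536] w 0.0008046056467473791
```

```bash
python3 -m handwheel '[[[-0.03,0,0.005],-4],[[-0.03,-0.02,0.01],-6],[[-0.03,-0.03,0],-6],[[-0.03,-0.03,0],-6],[[-0.03,-0.03,0],-6]]' 0.4; python3 -m handwheel '[[[-0.03,-0.03,0],-6],[[-0.03,-0.025,0],-6],[[-0.015,-0.01,0],-6],[[0,0,0],-4]]'; python3 -c "
from h import *
s=st();print(CA-s['position'][:2],rel(s['position'][:2]))"
```

```text
clock: 27.6
position: [0.5834, 0.1459, 0.1543]
orientation: [-0.691, 0.693, -0.159, 0.131]
wrist_force: [1.0, -0.5, 0.2]
width: 0.0356
clock: 28.0
position: [0.5007, 0.0766, 0.1588]
orientation: [0.651, -0.648, 0.292, -0.267]
wrist_force: [0.2, 0.2, -0.1]
width: 0.0368
t 28.0 q [0.1143 0.271  1.7836 0.0248 1.1159 0.9156] pos [0.5007 0.0766 0.1588] jawyaw -46.56 down [-0.0311  0.0189 -0.9993] F [ 0.2107  0.1939 -0.0557] w 0.03680126669491809
[ 0.0094 -0.0017] [[-0.0056  0.0077]]
```

```bash
python3 -m handwheel '[[[0.005,-0.001,-0.02],0.1],[[0.003,-0.001,-0.03],0.1],[[0,0,-0.01],0]]'; python3 -c "
from h import *
s=st();print(CA-s['position'][:2],rel(s['position'][:2]))"
```

```text
clock: 28.3
position: [0.5104, 0.0747, 0.1033]
orientation: [0.654, -0.646, 0.287, -0.269]
wrist_force: [-0.3, 0.1, 0.3]
width: 0.0366
t 28.3 q [0.1084 0.3345 1.849  0.0272 0.9746 0.9018] pos [0.5104 0.0747 0.1033] jawyaw -46.35 down [-0.0187  0.0206 -0.9996] F [-0.2989  0.0534  0.2979] w 0.03656931013265887
[-0.0003  0.0002] [[ 0.0001 -0.0003]]
```

```bash
python3 -m handwheel '[[[-0.001,0,-0.025],0],[[-0.001,0,-0.025],0],[[0,0,-0.01],0]]'; python3 -c "
from h import *
import cv2
s=st();print(CA-s['position'][:2],rel(s['position'][:2]))
p,_=env.grab_frame('scene');cv2.imwrite('pics/s16z.png',cv2.resize(p[228:318,293:413],None,fx=6.6,fy=6.6,interpolation=cv2.INTER_CUBIC)[:,:,::-1])"
```

```text
clock: 28.6
position: [0.5102, 0.0757, 0.0449]
orientation: [0.656, -0.645, 0.285, -0.271]
wrist_force: [0.0, -0.3, -0.3]
width: 0.0365
t 28.6 q [0.1101 0.4034 1.9225 0.0313 0.8257 0.8957] pos [0.5102 0.0757 0.0449] jawyaw -46.23 down [-0.0122  0.0218 -0.9997] F [ 0.0282 -0.264  -0.3175] w 0.036482016507508076
[-0.0001 -0.0008] [[0.0007 0.0005]]
```

View pics/s16z.png

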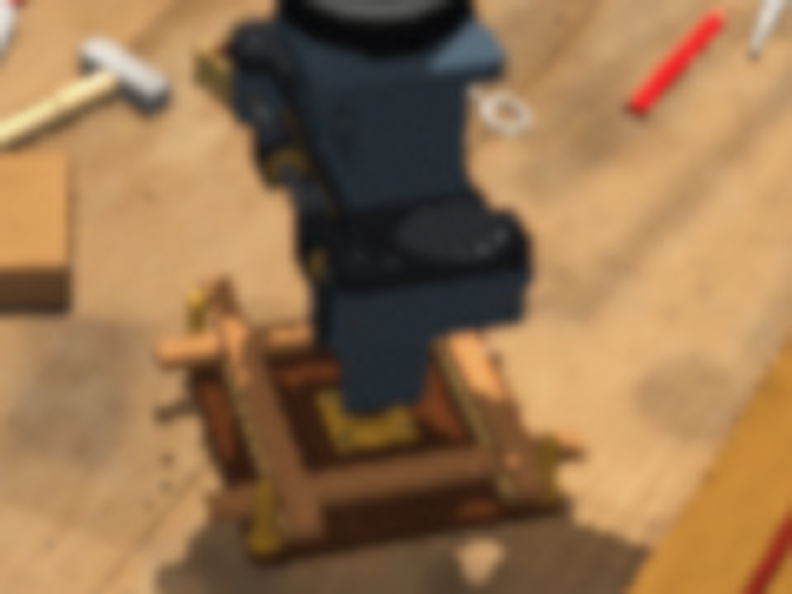

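```bash
python3 -m handwheel '[[[0,-0.0005,-0.004],0]]'; python3 -m handwheel '[[[0,0,0],0],[[0,0,0],0],[[0,0,0],0],[[0,0,0],0]]' 0; python3 -c "
from h import *
s=st();print(CA-s['position'][:2],rel(s['position'][:2]))"
```

```text
clock: 28.75
position: [0.5109, 0.0755, 0.0411]
orientation: [0.656, -0.645, 0.284, -0.271]
wrist_force: [0.6, -0.7, 0.1]
width: 0.0364
clock: 29.15
position: [0.5132, 0.0751, 0.0438]
orientation: [0.657, -0.644, 0.282, -0.272]
wrist_force: [-0.3, -0.4, -4.7]
width: 0.0197
t 29.15 q [0.1091 0.4057 1.9218 0.0298 0.8177 0.8942] pos [0.5132 0.0751 0.0438] jawyaw -46.15 down [-0.0058  0.0212 -0.9998] F [-0.3192 -0.3785 -4.7077] w 0.019746125023305937
[-0.0031 -0.0002] [[ 0.0024 -0.002 ]]
```

```bash
python3 -m handwheel '[[[0,0,0.006],0],[[0,0,0.012],0],[[-0.001,0,0.02],0],[[-0.001,0,0.02],0],[[-0.001,0,0.02],0]]'; python3 -c "
from h import *
import cv2
s=st();print(CA-s['position'][:2],rel(s['position'][:2]))
p,_=env.grab_frame('scene');cv2.imwrite('pics/s17z.png',cv2.resize(p[208:318,273:413],None,fx=5.6,fy=5.4,interpolation=cv2.INTER_CUBIC)[:,:,::-1])"
```

```text
clock: 29.65
position: [0.5052, 0.0754, 0.1227]
orientation: [0.655, -0.646, 0.286, -0.269]
wrist_force: [-0.2, -0.8, -6.1]
width: 0.02
t 29.65 q [0.1102 0.306  1.8353 0.0275 1.0159 0.9018] pos [0.5052 0.0754 0.1227] jawyaw -46.19 down [-0.0179  0.0215 -0.9996] F [-0.198  -0.7668 -6.078 ] w 0.02004681649492502
[ 0.0049 -0.0005] [[-0.0032  0.0037]]
```

View pics/s17z.png

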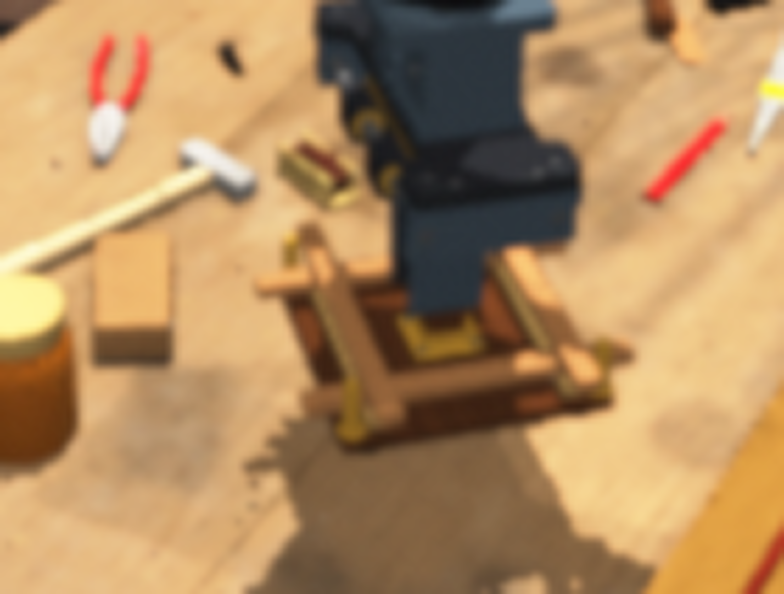

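```bash
python3 -m handwheel '[[[0,0,0.012],0],[[0,0,0.004],0],[[0,0,0],0],[[0,0,0],0]]'; python3 -c "
from h import *
import cv2
s=st();print(s['joint_velocities'])
for n in('scene','top'):
    p,d=env.grab_frame(n);cv2.imwrite(f'pics/{n}18.png',p[:,:,::-1]);np.save(f'pics/{n}18.npy',d)
    y,x=(208,283) if n=='scene' else (195,252)
    cv2.imwrite(f'pics/{n}18c.png',cv2.resize(p[y:y+90,x:x+120],None,fx=6.6,fy=6.6,interpolation=cv2.INTER_CUBIC)[:,:,::-1])
s=st();print(s['joint_velocities'])"
```

```text
clock: 30.1
position: [0.5067, 0.076, 0.1435]
orientation: [0.657, -0.644, 0.284, -0.271]
wrist_force: [-0.8, -0.8, -5.1]
width: 0.0199
t 30.1 q [0.1106 0.2832 1.8087 0.0277 1.0572 0.903 ] pos [0.5067 0.076  0.1435] jawyaw -46.18 down [-0.01    0.0232 -0.9997] F [-0.7805 -0.7565 -5.0776] w 0.019928243275094952
[ 0.0013  0.0036  0.0107  0.0009  0.0022 -0.0003]
t 30.2 q [0.1106 0.2836 1.8089 0.0277 1.0574 0.903 ] pos [0.5065 0.076  0.1432] jawyaw -46.18 down [-0.0108  0.023  -0.9997] F [ 0.7166 -0.7126 -4.2122] w 0.019782172162483628
[-0.0004  0.001  -0.0005  0.0019  0.002   0.0012]
```

View pics/scene18c.png

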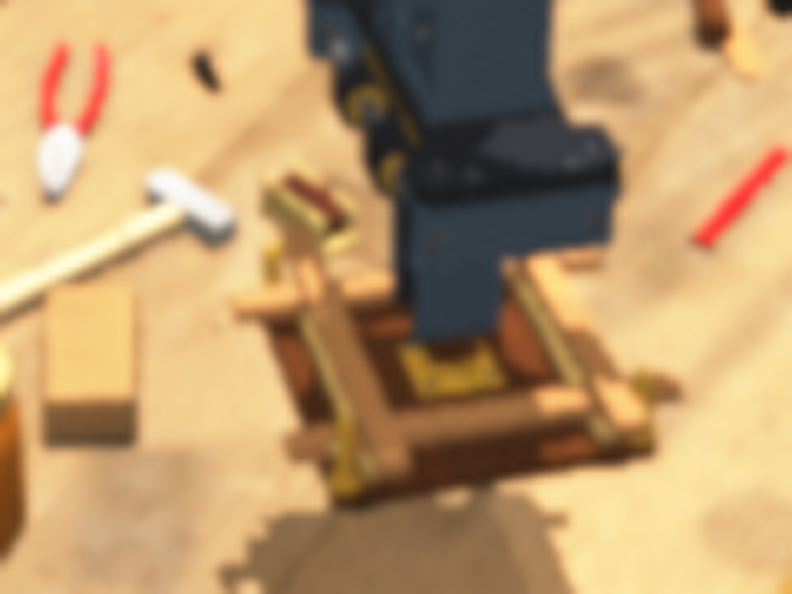

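View pics/top18c.png

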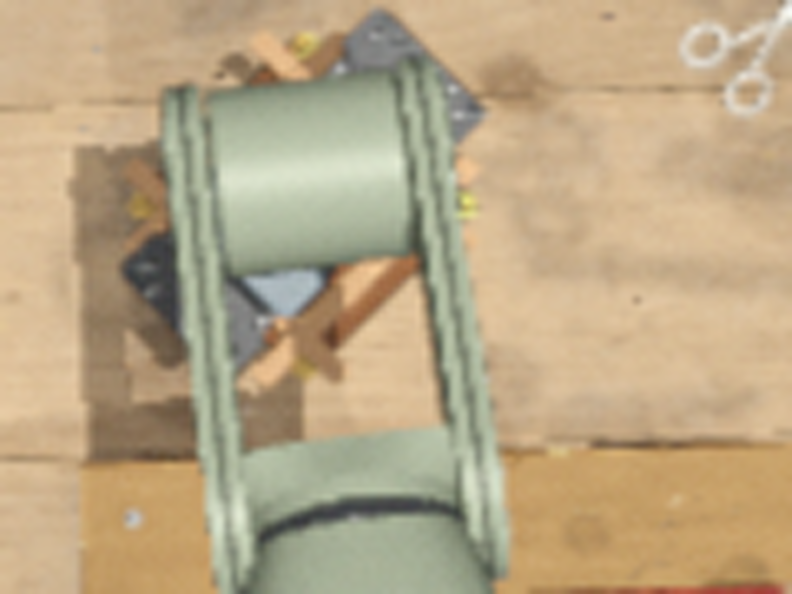

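```bash
python3 - <<'E'
import cv2
p=cv2.imread("pics/scene18.png");cv2.imwrite("pics/s18z.png",cv2.resize(p[230:290,313:393],None,fx=10,fy=10,interpolation=cv2.INTER_LANCZOS4))
E
```

```text
(no output)
```

View pics/s18z.png

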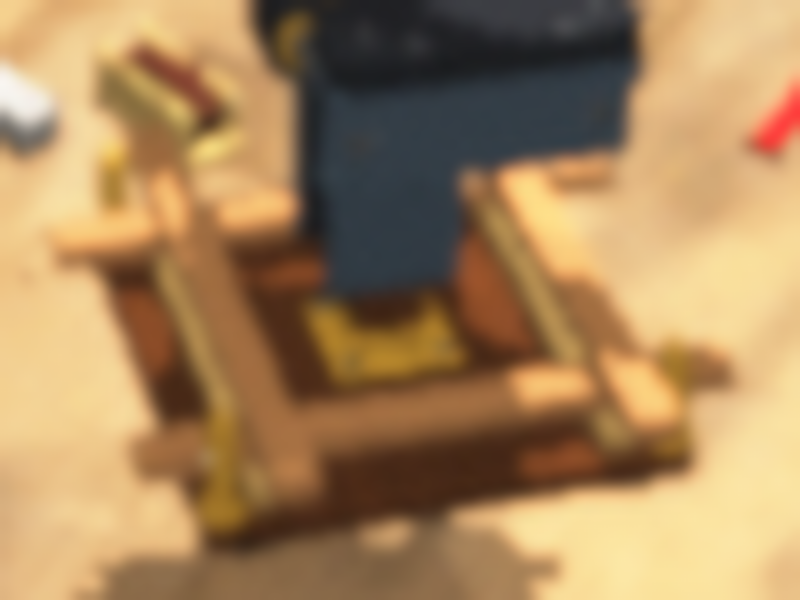

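```bash
python3 - <<'E'
from h import *
s=lambda u:crop(u,10,(313,230))
r=rel(son(s([(113,155),(222,410),(675,350)]),.148));print("pins",r)
d1=r[1]-r[0];d2=r[1]-r[2];print(np.linalg.norm(d1),np.linalg.norm(d2),np.degrees(np.arctan2(d1[1],d1[0])),np.degrees(np.arctan2(d2[1],d2[0])))
print("B near end",rel(son(s([(295,485)]),.139)),"C near",rel(son(s([(652,405)]),.139)),"lowA ends",rel(son(s([(140,455),(730,365)]),.13)),"laid left",rel(son(s([(60,238)]),.13)))
E
```

```text
pins [[ 0.0572 -0.0484]
 [ 0.0547  0.062 ]
 [-0.0619  0.0646]]
0.11038883951019016 0.11660205811788674 91.30266564405585 -1.2887257611972578
B near end [[0.0415 0.083 ]] C near [[-0.0534  0.0734]] lowA ends [[ 0.0732  0.0529]
 [-0.0824  0.0522]] laid left [[ 0.0738 -0.0391]]
```

```bash
python3 - <<'E'
import cv2,numpy as np
a=cv2.imread("pics/scene18.png")[240:282,355:392];b=cv2.imread("pics/scene15.png")[263:305,358:395]
f=lambda x:cv2.resize(x,None,fx=10.5,fy=12,interpolation=cv2.INTER_NEAREST)
cv2.imwrite("pics/cmp.png",np.hstack([f(a),f(b)]))
E
```

```text
(no output)
```

View pics/cmp.png

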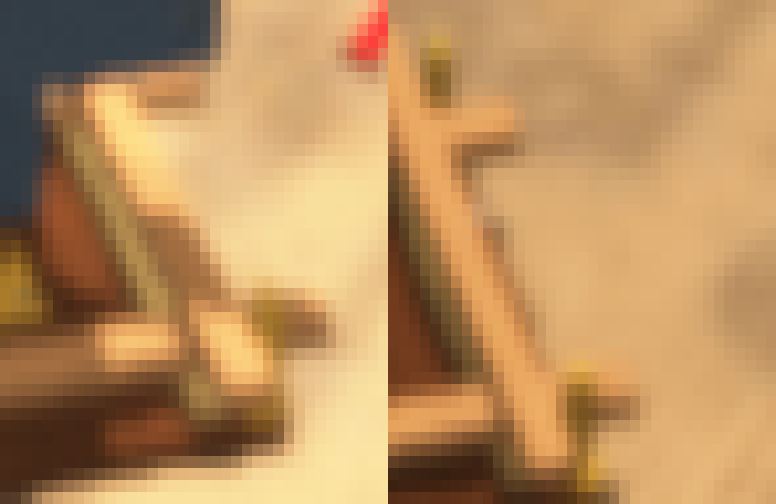

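```bash
python3 - <<'E'
from h import *
import cv2
s=lambda u:crop(u,10,(303,253))
print("s15 pins",rel(son(s([(197,200),(300,483),(735,412)]),.047)),"B,C near",rel(son(s([(360,545),(700,480)]),.039)))
# color signature rows: edges of C near end in s18, via depth
for n in("18",):
    d=np.load("pics/scene18.npy");c=CI["scene"];T=c["world_from_camera"];v,u=np.mgrid[:400,:640]
    px=np.stack([u.ravel(),v.ravel()],1).astype(float);q=unb(px)
    P=np.stack([(q[:,0]-c["cx"])/c["fx"]*d.ravel(),(q[:,1]-c["cy"])/c["fy"]*d.ravel(),d.ravel()],1)@T[:3,:3].T+T[:3,3]
    m=(np.abs(rel(P)).max(1)<.1)&(P[:,2]>.08)&(P[:,2]<.155)
    r=rel(P[m]);zz=P[m][:,2]
    # plane fit to upper slips top
    for lab,lo,hi in(("B",.03,.055),("C",-.06,-.035)):
        k=(r[:,0]>lo)&(r[:,0]<hi)&(zz>.134)&(zz<.147);print(lab,k.sum(),r[k].min(0),r[k].max(0),zz[k].mean())
        if k.sum()>5:
            A=np.c_[r[k],np.ones(k.sum())];print(np.linalg.lstsq(A,zz[k],rcond=None)[0])
E
```

```text
s15 pins [[ 0.0596 -0.0581]
 [ 0.0584  0.0589]
 [-0.0597  0.0587]] B,C near [[ 0.0467  0.076 ]
 [-0.0458  0.073 ]]
B 217 [ 0.0309 -0.0727] [0.0549 0.0856] 0.14068243405445988
[-0.159   0.0141  0.1474]
C 171 [-0.0593 -0.035 ] [-0.0361  0.0856] 0.14159199476541146
[-0.2764  0.0089  0.1279]
```

```bash
python3 - <<'E'
from h import *
f=lambda u:(np.array(u,float)/[10.5,12])-.5+[355,240]
print("C outer edge",rel(son(f([(185,195),(240,295),(277,360)]),.141)))
print("C inner edge",rel(son(f([(85,100),(135,205),(195,310)]),.141)))
g=lambda u:((np.array(u,float)-[388,0])/[10.5,12])-.5+[358,263]
print("before outer",rel(son(g([(470,200),(530,320),(567,420)]),.040)))
print("before inner",rel(son(g([(400,130),(445,230),(515,420)]),.040)))
E
```

```text
C outer edge [[-0.0573  0.0168]
 [-0.0593  0.0529]
 [-0.0608  0.0755]]
C inner edge [[-0.0435 -0.0223]
 [-0.0441  0.0174]
 [-0.047   0.0553]]
before outer [[-0.0527 -0.0116]
 [-0.0553  0.0312]
 [-0.0541  0.0642]]
before inner [[-0.042  -0.0399]
 [-0.0431 -0.003 ]
 [-0.0414  0.0613]]
```

```bash
python3 -c "
from h import *
st(); print(env.finish_job()); st()"
```

```text
t 30.2 q [0.1106 0.2836 1.8089 0.0277 1.0574 0.903 ] pos [0.5065 0.076  0.1432] jawyaw -46.18 down [-0.0108  0.023  -0.9997] F [ 0.7166 -0.7126 -4.2122] w 0.019782172162483628
the job is handed in; nothing more can be done
None
the job is handed in; nothing more can be done
```

The carrier is loaded and was handed in at 30.2 s while held by its handle post. Its feet are about 10 cm above the bench, with all four slips on it. There was one unplanned collision early on, described below.

**What I did:**
- Slip A went into the empty lower place.
- Slip B went across on the carrier's robot-left, far side of the handle, and slip C on the opposite side.
- Slip B first landed about 6 mm off centre, so I gripped it again and moved it.
- I then gripped the post on two flats and lifted.

**Last checks:**
- **Grip and load:** the finger opening was 19.8 mm on the 20 mm post, the wrist carried about 4–5 N, and the joint speeds were near zero.
- **Height and level:** depth on the upper slips puts the feet about 0.101 m up, and those slips are level to within about 1°. The tool itself leans about 1.5°.
- **Slips before the lift:** both cameras showed all four slips about 46 mm from the carrier's centre lines, straight to within about 1°. B's final position I judged by eye only.

**What went wrong or disagreed:**
- **Collision:** early on the gripper hit a thin upright rod on the long board that I had not noticed, which tilted the tool by about 22°. The highest wrist force I read was about 75 N, but I have no reading at the moment of the hit.
- **Levelling:** I levelled the tool by pressing the closed fingertips against the long board, the jig on it and the drawer chest. The pushes on the board and chest stayed under about 25 N, and the jig push reached that 75 N. I saw nothing on the bench move, but did not measure it.
- **Slip C:** after the lift, the scene picture suggests slip C moved 1–4 mm outward, close to or touching its pins. It still appears to be inside them. Part of this may be a reading error from shadow.

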